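# Load the die slide and free the press ram

## Robot

A 6-joint arm with a two-finger parallel gripper is mounted at the origin on the work surface. World frame = base frame: x ahead of the robot, y to its left, z up, the work surface at z = 0. Lengths are in mm, angles in degrees, forces in N, time in s.
With the tool pointing down it reaches from about 350 to 850 mm from the base axis. Payload 8.1 kg.
Tool frame: the origin (TCP) lies midway between the tips of the shut fingers; the grasp point (between the pads) lies 19 mm behind it; z points along the fingers, y is the direction in which the jaws open and shut (so a half turn about z gives the same grasp; the last joint's range is limited). The gripper opens to 85 mm and grips with 20 to 120 N. Pads are 22 mm wide; open, the fingers measure 114 mm over their backs; the gripper's body (76 mm by 85 mm) begins 54 mm behind the grasp point. The pads swing forward as they close: fully open they stand 13 mm farther back than shut.
Start: joints at [-69.58, 7.471, 85.268, -0, 87.261, -4.893], TCP at [256.56, -542.386, 231.292] pointing down, gripper open.
Joint ranges: [-169.43, 169.43], [-51.17, 129.36], [1.28, 143.12], [-76.62, 256.62], [0, 156.53], [-152.29, 152.29]. Speed limits (degrees/s): [136.94, 136.94, 159.86, 180, 180, 180].

## Interface

Orientations are given as [roll, pitch, yaw] about the fixed x, y, z axes, in that order (R = Rz(yaw) Ry(pitch) Rx(roll)).
In Python, from bench import r gives the robot as it stands.
- The arm moves only by the tool carry_out, never from a script. Its argument "increments" is a list of rows, each a list of 3 entries, a list of its own where there are three numbers: the shift along the tool's x, y, z in m, then the turn, a rotation vector about the tool's x, y, z in rad, then the closure, from 0 (fully open) to 1 (shut). A call has 1 to 12 rows; each row shifts and turns the pose as measured when the row begins, along the tool's axes as they then stand; what a row does not reach is not made up. A row lasts 1/10 s, in which the tool goes at most 50 mm and 8.59 degrees, less where a joint would pass 70% of its speed; a pose out of reach is approached as far as the arm can. A call with a gripper value outside its range is refused whole. The fingers move at their own pace and stop on an object; "newtons" is the grip in N (left out, the last holds). Time passes only in rows, so rows that do not move let the fingers close. It gives the time, the measured TCP pose, the force and the opening at its end, in the units of the state.
- r.sense(): the state, without advancing time (a new reading comes with each control period).
- r.snapshot(name): name is "side" or "top" or "wrist"; returns a dict with "image" (400x640x3 uint8, blue, green, red), "vertical_fov" (degrees; the focal length in pixels is half the picture's height over the tangent of half this angle, whatever the lens; pixels are square), "cx", "cy" (the principal point, pixels), "rvec" (rotation vector, rad) and "tvec" (3), from world to camera coordinates, as OpenCV has them. Camera axes: x right, y down, z forward; pixel columns grow to the right and rows downward; lengths in mm; the calibration is good to about 2 mm. The wrist camera is an equidistant fisheye: a pixel r from the principal point sees the ray r / f radians off the axis. A picture is of the moment at which its call begins. There is no depth.
- r.hand_in(): hands the job in, once; it reports no verdict.
The state is a dict: "time": time; "joint_pos": joint angles; "qd": joint speeds; "joint_efforts": joint torques, N m; "tool_pos": TCP position; "tcp_rot": TCP orientation; "ft_force": force on the tool from outside, world axes, zero at the start; "wrist_torque": the same for the moment, N m; "finger_gap": finger opening in mm.
Only numpy, scipy, OpenCV 4.12 (cv2) and the standard library are available. Lean on these libraries where they do the work, as an engineer would, in place of code of your own. Each camera call takes 0.05 s, during which the arm holds its last target.

## Task

Get the little bench press ready for doming: push the loose aluminium die slide along the bench, die end first, between the press's guide rails until it is home against the back stop, with the brass blank under the punch. Then pull the black knob of the press's sprung lock plunger fully back, so that the ram comes down by its own weight onto the blank, and finish still holding the plunger fully back, because I work the spokes next and it must not snap into another hole. Do not shove the other things on the bench about.

Things in the scene. Friction and masses are not known exactly. Their poses are not given: they have to be found in the camera images.
- press: Green cast rack-and-pinion bench press, fixed. Origin on the bench below the ram's axis, z up. Throat open to its -x, column at +x (from 70 mm). Head: x -22 to 155, y +-32, z 150 to 235 mm; plunger bridge on its front to x = -51, z 172 to 212 mm; parked ram sticks up to z = 285 mm. A 3-spoke hand wheel, radius 75 mm, on its +y side (y 40 to 95 mm) at x = 40, z = 190 mm turns as the ram sinks.
- rail_mouth (a point): Middle of the mouth of the press's guide rails, on the bench at press x = -90 mm. Steel rails 18 mm high, inner faces at y = +-42.5 mm from x = -55 to +41 mm; flared mouth widening to +-60 mm inside at x = -90 mm. The slide goes in along press +x.
- back_stop (a point): Middle of the face of the back stop, a steel bar 20 mm high across the end of the rails at press x = +41 mm, 10 mm above the bench. The slide's die end is home against it.
- slide_mid (a point): Loose die slide, an aluminium plate 190 (x) by 80 (y) by 16 mm, about 0.8 kg, flat on the bench: point in the middle of the plate, half-way up. Its +x points to the die end, which goes first. Home, its axes agree with the press's and this point is at press x = -54 mm, y = 0 (2 mm play each side).
- push_face (a point): Middle of the outer face of the upright bar at the slide's tail (slide x = -95 mm), 30 mm above the bench. The bar is 10 mm thick, 70 mm wide and stands from 16 to 44 mm above the bench; push here towards the slide's +x.
- blank_centre (a point): Centre of the top of the brass blank, a 32 mm disc fixed on a round steel die (46 mm across) at the slide's +x end, 55 mm from the plate's middle, 27 mm above the bench.
- punch_tip (a point): Lowest point of the round punch (18 mm across) under the ram, on the press's z axis: 72 mm above the bench with the ram parked, 27 mm when it rests on the blank.
- ram (a joint): How far the ram has come down, m: 0 to 0.002 parked (hanging on the plunger), about 0.045 resting on the blank, 0.060 at its lower end with nothing under it. Once the plunger is clear it sinks by itself at about 60 mm/s. Two more seat holes pass the plunger on the way, the last when it rests on the blank.
- pull_knob: Black ribbed knob of the ram's lock plunger, on the -x front of the press head: cylinder 26 mm diameter, 26 mm long, axis level along press x. Origin at its centre: press x = -76 mm, 192 mm above the bench when home. A 10 mm neck, 12 mm long, joins it to the plunger body; nothing beside, above or below it. Pull along press -x.
- lock_pin (a joint): How far the plunger is pulled back, m: 0 home in the ram's seat hole, clear of the ram from 0.007, 0.012 fully back at its stop. Its spring pulls with 8 N at home and 14 N fully back, and returns it when let go.
- burr_block: Wooden block with small burrs, 65 x 45 mm, about 60 mm tall; origin under its middle. To be left where it is.
- ring_dish: White plastic dish with rings, 110 mm across, 18 mm high; origin under its middle. To be left where it is.
- bangle: Brass bangle lying flat, 62 mm across, 12 mm high; origin under its middle. To be left where it is.
- hammer: Hammer lying on the bench, 220 mm long; origin under its middle. To be left where it is.
- pliers: Pliers lying on the bench, 150 mm long; origin under its middle. To be left where it is.
- sand_block: Dark wooden sanding block 85 x 40 x 28 mm; origin under its middle. To be left where it is.
- flux_jar: Small jar, 56 mm across, 70 mm tall; origin under its middle. To be left where it is.
Not all that is in view belongs to the job. Of the things shaped like the part that bears slide_mid, the aluminium one is meant.

How it is judged:
By the outcome, as a careful person would: the job done as asked, in the order asked, and still so for the second after the job is handed in, while the arm keeps its last pose, push and grip.
It also fails if it takes over 64 s, if anything falls off the work surface, if the arm or the gripper's body presses on something with over 40 N, if the wrist force passes 120 N, or if a joint passes its speed limit or range.

## Working session

There is one attempt and no reset: what is moved stays moved. The work goes in short steps, Python scripts to look and compute and a tool call to move; the robot and the scene stay as the last step left them, time stands still between calls to the robot, and variables do not carry over. Pictures are saved under pics/ and viewed, and the job is handed in when it is done.

Besides the shell and the picture viewer there is one more tool, called after "Request:" as name(argument=value, ...), one argument or row to a line, values as JSON. carry_out: Moves the arm, as the interface text tells. Its arguments: {"type":"object","properties":{"increments":{"type":"array"},"newtons":{"type":"number"}},"required":["increments"]}

```bash
ls; mkdir -p pics; python3 - <<'E'
from bench import r
import cv2
print(r.sense())
for n in("side","top","wrist"):
    s=r.snapshot(n); cv2.imwrite(f"pics/a_{n}.png",s["image"]); s.pop("image"); print(n,s)
E
```

```text
pics
{'time': 0.0, 'joint_pos': array([-6.95799813e+01,  7.51470790e+00,  8.53300023e+01,  1.02384277e-03,
        8.72629109e+01, -4.89203738e+00]), 'qd': array([ 0.0028058 ,  0.04421956,  0.02451375, -0.05348444, -0.0522673 ,
       -0.01740018]), 'joint_efforts': array([-4.50934904e-04, -5.69404256e+01, -5.00557888e+01, -1.96899814e-04,
        1.49940723e-02,  1.01981719e-06]), 'tool_pos': array([ 256.36782544, -541.84999978,  230.24169222]), 'tcp_rot': array([-1.79892858e+02, -1.01966116e-02,  2.53119967e+01]), 'ft_force': array([ 0.17398991, -0.47168123, -1.2581944 ]), 'wrist_torque': array([-0.03320208, -0.01797491,  0.06867194]), 'finger_gap': 85.271409785011}
side {'vertical_fov': 51.87363055770563, 'cx': 316.0208279478141, 'cy': 190.0326452668046, 'rvec': array([ 2.13755502,  0.22491526, -0.12312372]), 'tvec': array([-536.62954245,  127.70767456, 1380.78259745])}
top {'vertical_fov': 53.49528369159191, 'cx': 325.62187840312566, 'cy': 195.82379732046746, 'rvec': array([ 2.11550631, -2.08154227,  0.23836793]), 'tvec': array([ 155.3865846 ,  525.57696466, 1452.55379871])}
wrist {'vertical_fov': 65.70646984690485, 'cx': 318.2366299067703, 'cy': 201.04219705039614, 'rvec': array([-2.40834775,  1.52482547,  0.25869587]), 'tvec': array([-599.12529525,  -41.11191975,  381.29355076])}
```

View pics/a_side.png

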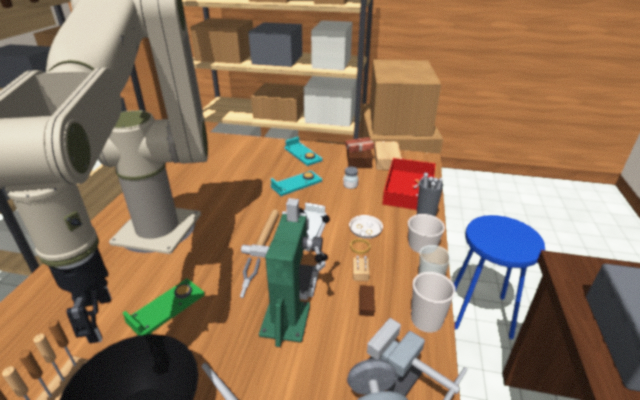

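View pics/a_top.png

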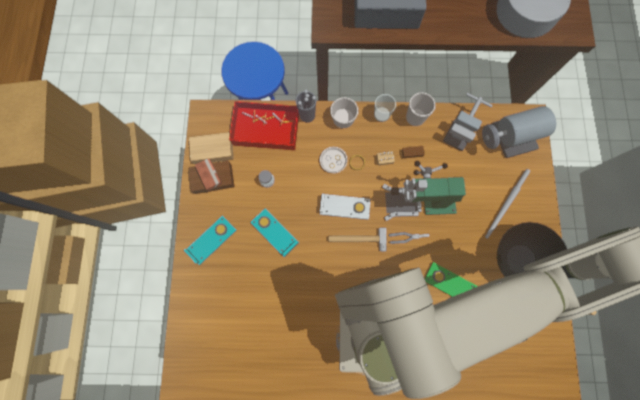

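View pics/a_wrist.png

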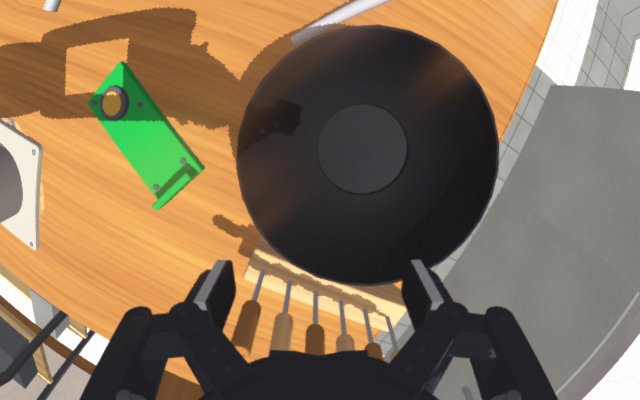

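```bash
cat > h.py <<'E'
import numpy as np, cv2
from bench import r
def cam(s):
    f=s["image"].shape[0]/2/np.tan(np.radians(s["vertical_fov"])/2)
    R,_=cv2.Rodrigues(np.array(s["rvec"],float)); return f,R,np.array(s["tvec"],float)
def ray(s,u,v,fish=False):
    f,R,t=cam(s); x=(u-s["cx"])/f; y=(v-s["cy"])/f
    if fish:
        th=np.hypot(x,y); d=np.array([x/th*np.sin(th),y/th*np.sin(th),np.cos(th)]) if th>0 else np.array([0,0,1.])
    else: d=np.array([x,y,1.])
    return -R.T@t, R.T@d
def onz(s,u,v,z,fish=False):
    c,d=ray(s,u,v,fish); return c+d*(z-c[2])/d[2]
def proj(s,p,fish=False):
    f,R,t=cam(s); q=R@np.array(p,float)+t
    if fish:
        rr=np.hypot(q[0],q[1]); th=np.arctan2(rr,q[2]); return np.array([s["cx"]+f*th*q[0]/rr,s["cy"]+f*th*q[1]/rr])
    return np.array([s["cx"]+f*q[0]/q[2],s["cy"]+f*q[1]/q[2]])
E
python3 - <<'E'
from h import *
s=r.snapshot("top"); im=s["image"]
print("slide ends",onz(s,320,207,16),onz(s,370,207,16), onz(s,360,207,27)); print("col",onz(s,465,190,235))
for p in [(0,0,0),(600,0,0),(600,300,0)]: print(p,proj(s,p))
c=im[130:260,290:490]; cv2.imwrite("pics/b_top.png",cv2.resize(c,(800,520),interpolation=cv2.INTER_CUBIC))
s=r.snapshot("side"); im=s["image"]
c=im[190:350,230:390]; cv2.imwrite("pics/b_side.png",cv2.resize(c,(600,600),interpolation=cv2.INTER_CUBIC))
E
```

```text
slide ends [488.26862506 185.30653653  16.        ] [491.40459755  -9.79203449  16.        ] [488.51925228  30.144051    27.        ]
col [ 509.9978393  -306.59698446  235.        ]
(0, 0, 0) [368.07302969 339.40985591]
(600, 0, 0) [366.87682919 181.17816938]
(600, 300, 0) [291.99277014 180.02296637]
```

View pics/b_top.png

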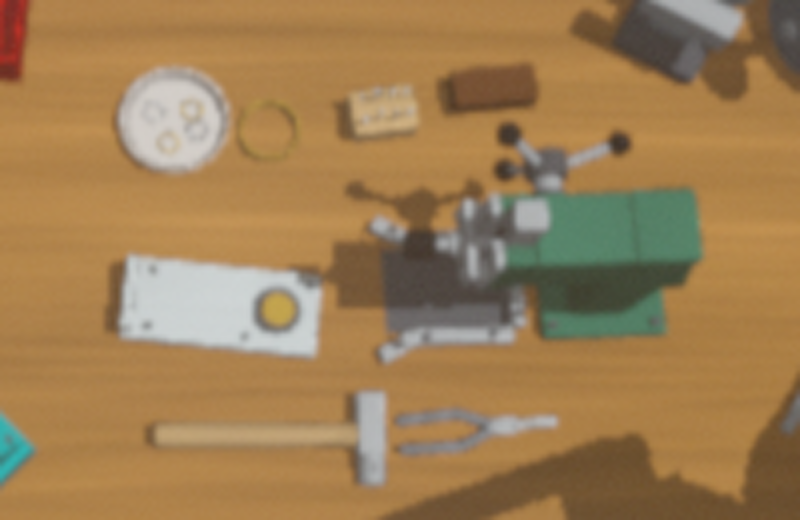

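View pics/b_side.png

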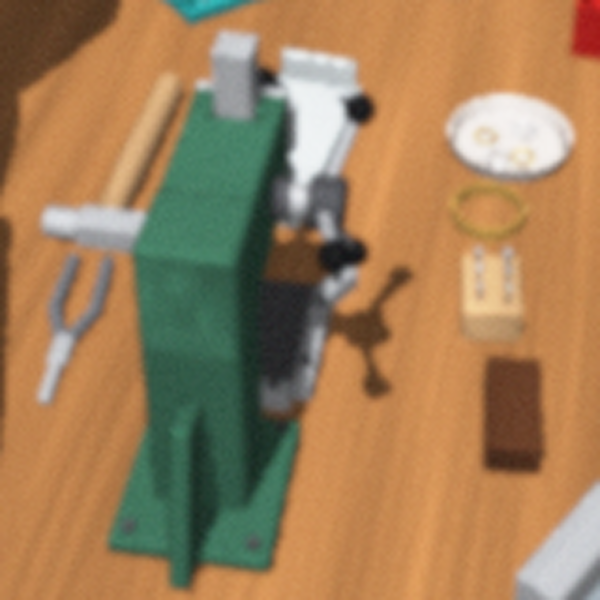

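```bash
cat >> h.py <<'E'
from scipy.spatial.transform import Rotation as Ro
def rot(rpy): return Ro.from_euler("xyz",rpy,degrees=True)
def plan(p0,q0,p1,q1,n,g=0):
    """rows from pose 0 to pose 1 (rpy deg, mm), equal steps, rounded"""
    A=rot(q0);B=rot(q1);rv=(A.inv()*B).as_rotvec();out=[]
    d=(np.array(p1)-np.array(p0))/n
    for i in range(n):
        C=A*Ro.from_rotvec(rv*i/n)
        out.append([[round(float(v),4) for v in C.inv().apply(d)/1000],[round(float(v),4) for v in rv/n],g])
    print("step",np.linalg.norm(d).round(1),"mm",np.degrees(np.linalg.norm(rv)/n).round(2),"deg"); print(out)
def now():
    s=r.sense(); print("t",s["time"],"pos",s["tool_pos"].round(1),"rot",s["tcp_rot"].round(2),"F",s["ft_force"].round(1),"gap",round(float(s["finger_gap"]),1),"q",s["joint_pos"].round(1)); return s
E
python3 - <<'E'
from h import *
s=r.snapshot("wrist"); f,R,t=cam(s); st=r.sense(); c=-R.T@t; A=rot(st["tcp_rot"])
print("cam in tool",A.inv().apply(c-st["tool_pos"]), "cam axis in tool",A.inv().apply(R[2]),A.inv().apply(R[0]))
p=st["tool_pos"];q=st["tcp_rot"]
plan(p,q,[300,-450,420],[180,0,45],5)
plan([300,-450,420],[180,0,45],[440,60,420],[180,0,90],12)
E
```

```text
cam in tool [  85.45305011    0.18708456 -141.99421297] cam axis in tool [-3.26615689e-01 -8.13459690e-04  9.45156881e-01] [-1.90336093e-04  9.99999666e-01  7.94886731e-04]
step 43.0 mm 3.94 deg
[[[0.0158, -0.013, -0.0378], [-0.0001, -0.0, -0.0687], 0], [[0.0166, -0.0119, -0.0378], [-0.0001, -0.0, -0.0687], 0], [[0.0174, -0.0107, -0.0378], [-0.0001, -0.0, -0.0687], 0], [[0.0181, -0.0095, -0.0378], [-0.0001, -0.0, -0.0687], 0], [[0.0187, -0.0082, -0.0378], [-0.0001, -0.0, -0.0687], 0]]
step 44.1 mm 3.75 deg
[[[0.0383, -0.0218, -0.0], [-0.0, 0.0, -0.0654], 0], [[0.0396, -0.0193, -0.0], [-0.0, 0.0, -0.0654], 0], [[0.0408, -0.0166, -0.0], [-0.0, 0.0, -0.0654], 0], [[0.0418, -0.0139, -0.0], [-0.0, 0.0, -0.0654], 0], [[0.0426, -0.0111, -0.0], [-0.0, 0.0, -0.0654], 0], [[0.0433, -0.0083, -0.0], [-0.0, 0.0, -0.0654], 0], [[0.0437, -0.0055, -0.0], [-0.0, 0.0, -0.0654], 0], [[0.044, -0.0026, -0.0], [-0.0, 0.0, -0.0654], 0], [[0.0441, 0.0003, 0.0], [-0.0, 0.0, -0.0654], 0], [[0.044, 0.0032, 0.0], [-0.0, 0.0, -0.0654], 0], [[0.0437, 0.006, 0.0], [-0.0, 0.0, -0.0654], 0], [[0.0432, 0.0089, 0.0], [-0.0, 0.0, -0.0654], 0]]
```

Request:
carry_out(
  increments=[
    [[0.016,-0.013,-0.038],[0,0,-0.069],0],
    [[0.0165,-0.012,-0.038],[0,0,-0.069],0],
    [[0.0175,-0.0105,-0.038],[0,0,-0.069],0],
    [[0.018,-0.0095,-0.038],[0,0,-0.069],0],
    [[0.0185,-0.008,-0.038],[0,0,-0.069],0],
  ],
)

```text
time: 0.8
tool_pos: [298.4, -446.3, 417.6]
tcp_rot: [-179.0, -0.4, 45.5]
ft_force: [0.7, -0.4, -0.1]
finger_gap: 85.6
```

Request:
carry_out(
  increments=[
    [[0.038,-0.022,0],[0,0,-0.065],0],
    [[0.0395,-0.019,0],[0,0,-0.065],0],
    [[0.041,-0.0165,0],[0,0,-0.065],0],
    [[0.042,-0.014,0],[0,0,-0.065],0],
    [[0.0425,-0.011,0],[0,0,-0.065],0],
    [[0.0435,-0.008,0],[0,0,-0.065],0],
    [[0.0435,-0.0055,0],[0,0,-0.065],0],
    [[0.044,-0.0025,0],[0,0,-0.065],0],
    [[0.044,0,0],[0,0,-0.065],0],
    [[0.044,0.003,0],[0,0,-0.065],0],
    [[0.0435,0.006,0],[0,0,-0.065],0],
    [[0.043,0.009,0],[0,0,-0.065],0],
  ],
)

```text
time: 2.0
tool_pos: [430.4, 81.8, 430.7]
tcp_rot: [179.6, -0.2, 91.8]
ft_force: [0.3, -0.0, 0.5]
finger_gap: 85.5
```

```bash
python3 - <<'E'
from h import *
now()
s=r.snapshot("wrist"); cv2.imwrite("pics/c_wrist.png",s["image"])
E
```

```text
t 2.0 pos [430.4  81.8 430.7] rot [179.6   -0.18  91.78] F [ 0.3 -0.   0.5] gap 85.5 q [  3.9 -17.4  88.    0.2 108.9   2.2]
```

View pics/c_wrist.png

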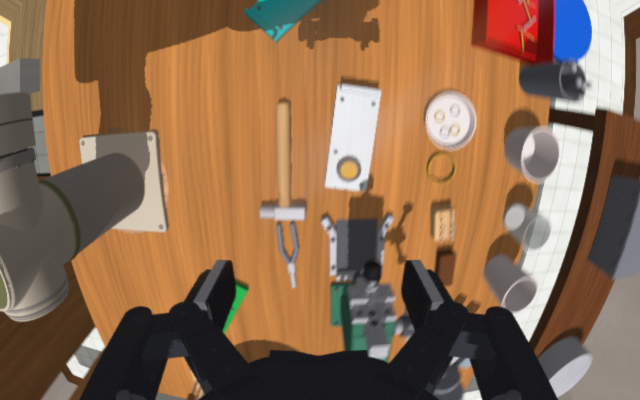

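```bash
python3 - <<'E'
from h import *
im=cv2.imread("pics/c_wrist.png")
cv2.imwrite("pics/c1.png",cv2.resize(im[70:200,300:400],None,fx=4.6,fy=4.6,interpolation=cv2.INTER_CUBIC))
cv2.imwrite("pics/c2.png",cv2.resize(im[200:330,300:430],None,fx=4.6,fy=4.6,interpolation=cv2.INTER_CUBIC))
E
```

```text
(no output)
```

View pics/c1.png

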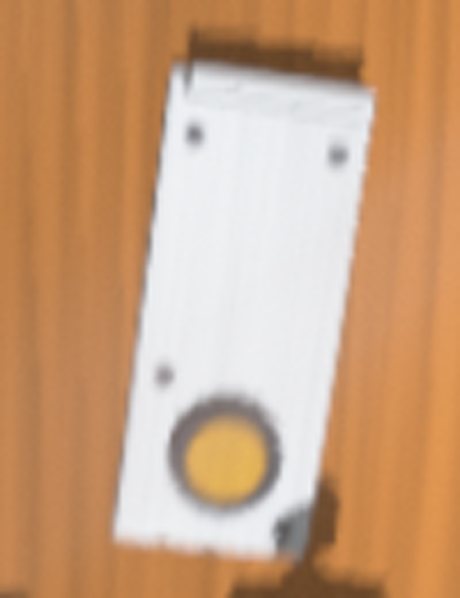

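View pics/c2.png

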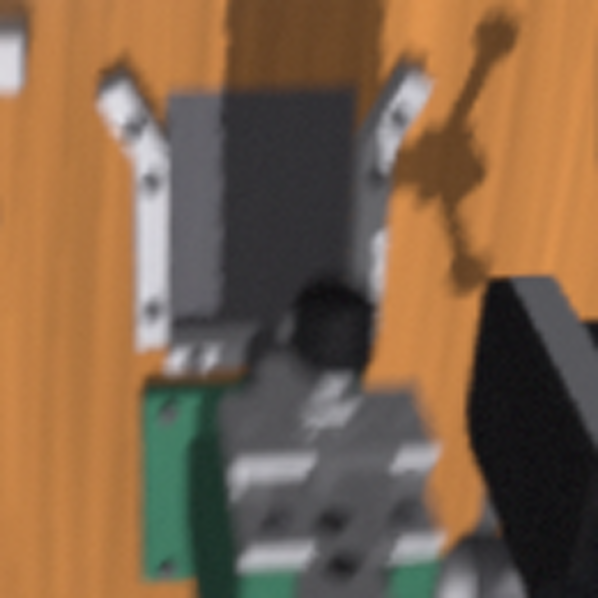

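```bash
python3 - <<'E'
from h import *
s=r.snapshot("wrist")
a=lambda x,y,z:onz(s,300+x/4.6,70+y/4.6,z,True).round(1)
b=lambda x,y,z:onz(s,300+x/4.6,200+y/4.6,z,True).round(1)
print("blank",a(225,460,27)); print("front L,R",a(117,542,16),a(305,556,16)); 
for y in (200,300,400,500): pass
print("left edge",a(152,240,16),a(130,420,16),"right",a(350,260,16),a(325,440,16)); print("tail plate", a(173,75,16),a(374,95,16)); print("bar top outer",a(190,62,44),a(362,84,44))
print("rail L inner",b(168,170,18),b(168,330,18)); print("rail R inner",b(359,180,18),b(374,270,18))
print("rail flare L tip",b(103,100,18),b(127,70,18),"R",b(410,62,18),b(432,85,18))
print("rail outer corner L kink",b(136,165,18),"end",b(138,348,18), "R outer",b(388,180,18))
print("knob",b(333,318,192+13), b(333,330,192),"bodies screw L",b(152,182,18),b(152,310,18),b(135,127,18),"R",b(382,180,18),b(399,118,18))
print("stop",b(175,345,20),b(250,345,20))
E
```

```text
blank [491.7  48.8  27. ]
front L,R [451.2  10.3  16. ] [529.    7.4  16. ]
left edge [459.2 133.1  16. ] [454.1  61.   16. ] right [537.7 129.8  16. ] [533.1  56.5  16. ]
tail plate [464.3 198.1  16. ] [543.  195.9  16. ]
bar top outer [468.5 202.   44. ] [532.5 198.4  44. ]
rail L inner [478.  -89.3  18. ] [ 483.3 -170.1   18. ]
rail R inner [562.3 -91.9  18. ] [ 574.7 -136.9   18. ]
rail flare L tip [448.5 -57.6  18. ] [457.9 -43.7  18. ] R [578.3 -36.   18. ] [589.4 -46.3  18. ]
rail outer corner L kink [464.  -87.3  18. ] end [ 470.2 -180.3   18. ] R outer [575.4 -91.6  18. ]
knob [514.6 -50.  205. ] [518.2 -62.3 192. ] bodies screw L [471.4 -95.2  18. ] [ 475.3 -159.6   18. ] [462.7 -69.6  18. ] R [572.6 -91.7  18. ] [576.6 -62.   18. ]
stop [ 486.8 -176.9   20. ] [ 521.3 -176.2   20. ]
```

```bash
cat >> h.py <<'E'
def frame(o,yaw):
    a=np.radians(yaw); c,s_=np.cos(a),np.sin(a)
    return lambda p: np.array([o[0]+c*p[0]-s_*p[1], o[1]+s_*p[0]+c*p[1], p[2]])
def overlay(s,T,segs,fish,col,im,k=1,off=(0,0)):
    for A,B in segs:
        pts=[proj(s,T(np.array(A)+(np.array(B)-np.array(A))*t),fish) for t in np.linspace(0,1,12)]
        pts=((np.array(pts)-off)*k).round().astype(np.int32)
        cv2.polylines(im,[pts.reshape(-1,1,2)],False,col,1,cv2.LINE_AA)
PR=[]
for sg in(1,-1): PR+=[((-90,sg*60,18),(-55,sg*42.5,18)),((-55,sg*42.5,18),(41,sg*42.5,18))]
PR+=[((41,-42.5,20),(41,42.5,20)),((-22,-32,150),(-22,32,150)),((-22,-32,235),(-22,32,235)),((155,-32,235),(155,32,235)),((-22,-32,235),(155,-32,235)),((-22,32,235),(155,32,235)),((-22,-32,150),(-22,-32,235))]
th=np.linspace(0,2*np.pi,17)
for x in(-89,-63): PR+=[((x,13*np.cos(a),192+13*np.sin(a)),(x,13*np.cos(b),192+13*np.sin(b))) for a,b in zip(th,th[1:])]
SL=[((-95,-40,16),(95,-40,16)),((95,-40,16),(95,40,16)),((95,40,16),(-95,40,16)),((-95,40,16),(-95,-40,16)),((-95,-35,44),(-95,35,44)),((-95,35,44),(-85,35,44)),((-85,35,44),(-85,-35,44)),((-85,-35,44),(-95,-35,44))]
SL+=[((55+16*np.cos(a),16*np.sin(a),27),(55+16*np.cos(b),16*np.sin(b),27)) for a,b in zip(th,th[1:])]
def show(name,cam_,box,k,press,slide):
    s=r.snapshot(cam_); x0,y0,x1,y1=box
    im=cv2.resize(s["image"][y0:y1,x0:x1],None,fx=k,fy=k,interpolation=cv2.INTER_CUBIC); off=(x0-0.5+0.5/k,y0-0.5+0.5/k)
    fish=cam_=="wrist"
    if press: overlay(s,frame(press[:2],press[2]),PR,fish,(0,0,255),im,k,off)
    if slide: overlay(s,frame(slide[:2],slide[2]),SL,fish,(255,0,0),im,k,off)
    cv2.imwrite(f"pics/{name}.png",im)
E
python3 - <<'E'
from h import *
P=(523.9,-130.5,-86.3);S=(496.5,103,-94)
show("d1","wrist",(290,70,440,350),2.1,P,S)
show("d2","top",(300,150,480,250),4.4,P,S)
show("d3","side",(230,190,390,350),3.7,P,S)
im=cv2.imread("pics/d1.png");print(im.shape)
E
```

```text
(588, 315, 3)
```

View pics/d1.png

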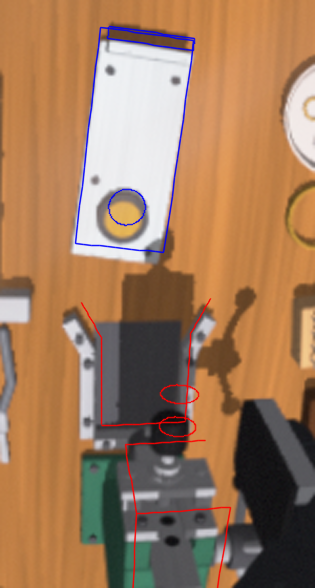

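View pics/d2.png

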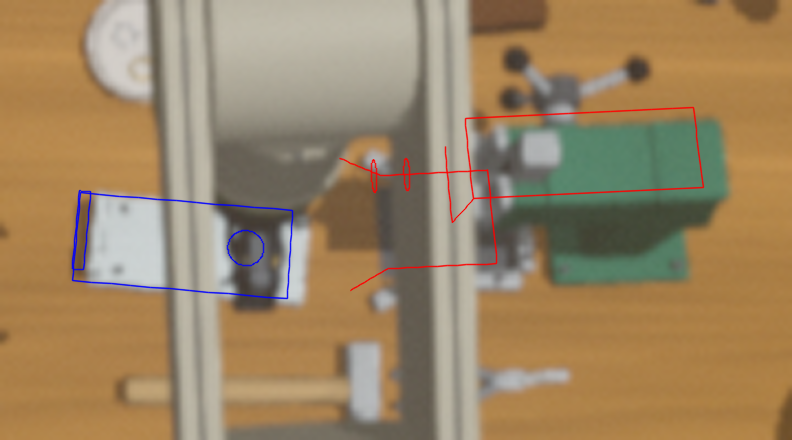

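View pics/d3.png

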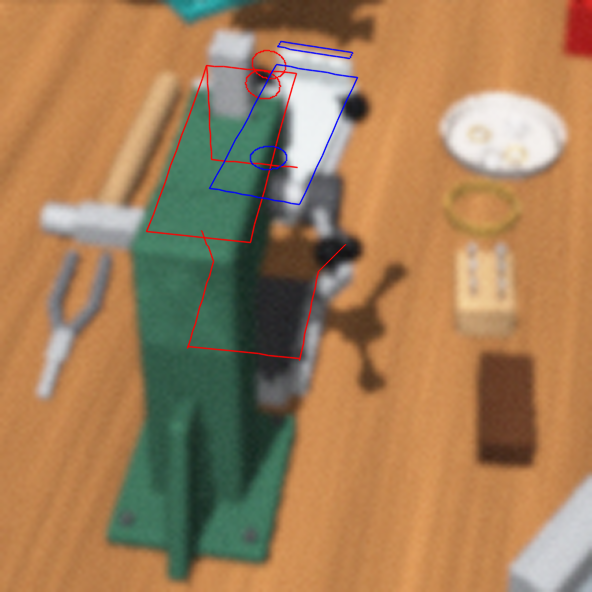

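```bash
cat >> h.py <<'E'
import pickle
def snap(n,c):
    s=r.snapshot(c); pickle.dump(s,open(f"pics/{n}.pkl","wb")); cv2.imwrite(f"pics/{n}.png",s["image"]); return s
def crop(n,box,k,o):
    im=cv2.imread(f"pics/{n}.png"); x0,y0,x1,y1=box
    cv2.imwrite(f"pics/{o}.png",cv2.resize(im[y0:y1,x0:x1],None,fx=k,fy=k,interpolation=cv2.INTER_CUBIC))
E
python3 - <<'E'
from h import *
snap("e","wrist"); now()
crop("e",(315,70,395,200),4.5,"e1"); crop("e",(310,200,430,330),4.5,"e2")
E
```

```text
t 2.3 pos [430.4  79.1 430.5] rot [ 1.7965e+02 -1.6000e-01  9.1550e+01] F [-0.3 -0.7 -0.8] gap 85.1 q [  3.6 -17.4  88.1   0.2 109.    2.1]
```

View pics/e1.png

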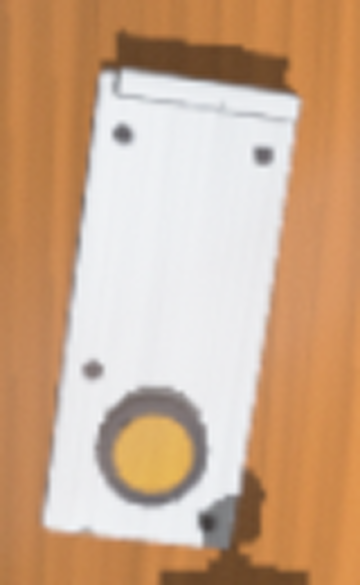

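View pics/e2.png

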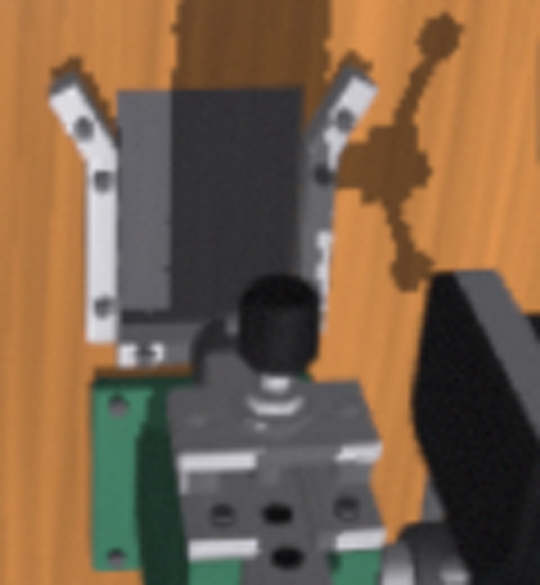

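```bash
python3 - <<'E'
from h import *
s=pickle.load(open("pics/e.pkl","rb"))
a=lambda x,y,z:onz(s,315+x/4.5,70+y/4.5,z,True).round(1)
b=lambda x,y,z:onz(s,310+x/4.5,200+y/4.5,z,True).round(1)
print("blank",a(154,455,27)); print("front L,R",a(44,527,16),a(224,549,16)); 
print("left edge",a(82,240,16),a(58,420,16),"right",a(277,260,16),a(252,440,16)); print("tail bar top",a(105,70,44),a(300,97,44))
print("rail L inner",b(117,160,18),b(118,330,18)); 
print("flare inner tips",b(76,72,18),b(350,62,18))
print("screws L",b(103,180,18),b(103,306,18),b(84,127,18),"R",b(323,174,18),b(345,119,18))
print("stop",b(120,345,20),b(190,345,20))
print("knob front face ctr",b(279,305,192), "back",b(277,365,192))
E
```

```text
blank [491.2  36.3  27. ]
front L,R [448.3   1.5  16. ] [524.6  -5.9  16. ]
left edge [459.4 121.   16. ] [452.4  47.2  16. ] right [538.4 116.6  16. ] [533.   41.6  16. ]
tail bar top [464.2 188.2  44. ] [538.4 182.3  44. ]
rail L inner [474.  -96.9  18. ] [ 479.1 -185.2   18. ]
flare inner tips [454.3 -55.7  18. ] [573.6 -48.4  18. ]
screws L [ 468.3 -106.8   18. ] [ 471.4 -172.1   18. ] [458.8 -81.3  18. ] R [ 567.2 -102.5   18. ] [574.3 -75.4  18. ]
stop [ 480.3 -192.3   20. ] [ 513.4 -192.    20. ]
knob front face ctr [514.6 -66.  192. ] back [516.5 -89.3 192. ]
```

```bash
python3 - <<'E'
from h import *
P=(519,-141.9,-86.8);S=(496,91.1,-95)
show("f1","wrist",(305,75,405,200),4.5,None,S)
show("f2","wrist",(310,200,430,330),4.5,P,None)
show("f3","side",(230,190,390,350),3.7,P,S)
E
```

```text
(no output)
```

View pics/f1.png

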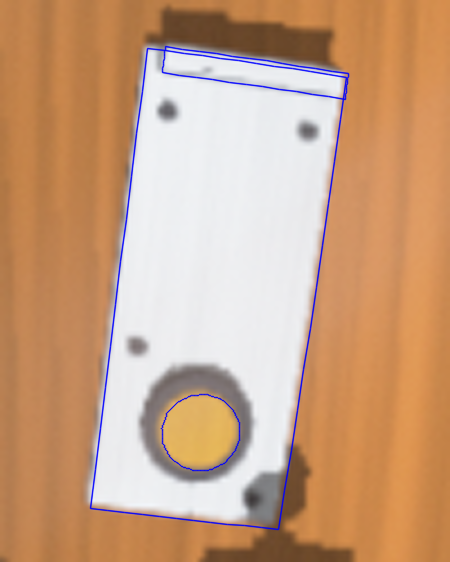

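View pics/f2.png

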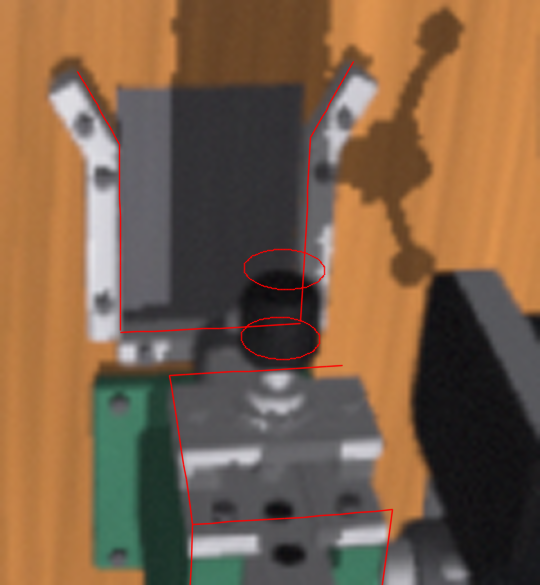

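View pics/f3.png

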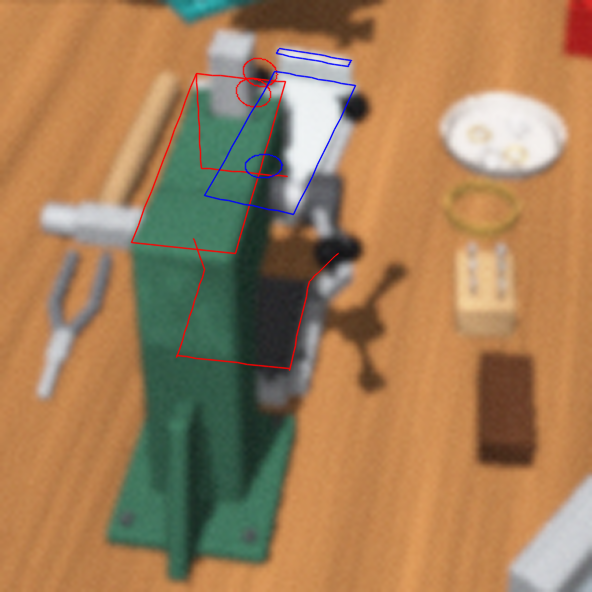

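```bash
python3 - <<'E'
from h import *
P=(519.5,-148,-87.8)
show("g2","wrist",(310,200,430,330),4.5,P,None)
show("g3","side",(230,190,390,350),3.7,P,None)
E
```

```text
(no output)
```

View pics/g2.png

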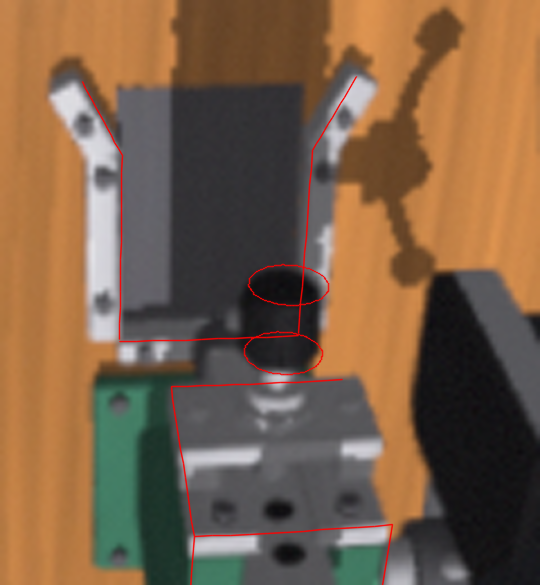

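View pics/g3.png

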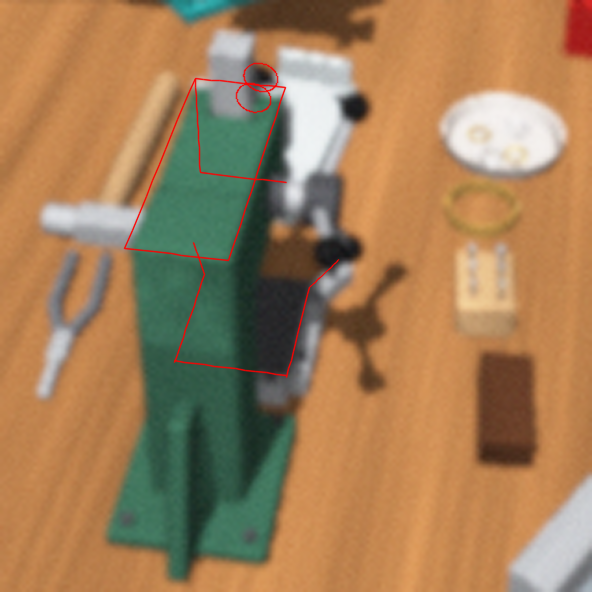

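```bash
cat >> h.py <<'E'
def Q(yaw,tilt): return (Ro.from_euler("z",yaw,degrees=True)*Ro.from_euler("x",180,degrees=True)*Ro.from_euler("y",-tilt,degrees=True)).as_euler("xyz",degrees=True)
E
python3 - <<'E'
from h import *
s=now(); print(Q(85,15))
plan(s["tool_pos"],s["tcp_rot"],[503.5,178,90],Q(85,15),10)
plan([503.5,178,90],Q(85,15),[503.5,176.8,14],Q(85,15),4)
E
```

```text
t 2.55 pos [430.5  78.8 430.6] rot [179.63  -0.18  91.48] F [-0.8  0.8  1.1] gap 85.4 q [  3.5 -17.4  88.1   0.2 109.    2.1]
[180.  15.  85.]
step 36.2 mm 1.65 deg
[[[0.0096, 0.0073, 0.0341], [0.0021, -0.0265, 0.0112], 0], [[0.0106, 0.0073, 0.0339], [0.0021, -0.0265, 0.0112], 0], [[0.0116, 0.0072, 0.0335], [0.0021, -0.0265, 0.0112], 0], [[0.0125, 0.0072, 0.0332], [0.0021, -0.0265, 0.0112], 0], [[0.0135, 0.0071, 0.0329], [0.0021, -0.0265, 0.0112], 0], [[0.0144, 0.007, 0.0325], [0.0021, -0.0265, 0.0112], 0], [[0.0154, 0.0069, 0.0321], [0.0021, -0.0265, 0.0112], 0], [[0.0163, 0.0068, 0.0316], [0.0021, -0.0265, 0.0112], 0], [[0.0172, 0.0067, 0.0312], [0.0021, -0.0265, 0.0112], 0], [[0.0181, 0.0065, 0.0307], [0.0021, -0.0265, 0.0112], 0]]
step 19.0 mm 0.0 deg
[[[0.0046, 0.0, 0.0184], [0.0, 0.0, 0.0], 0], [[0.0046, 0.0, 0.0184], [0.0, 0.0, 0.0], 0], [[0.0046, 0.0, 0.0184], [0.0, 0.0, 0.0], 0], [[0.0046, 0.0, 0.0184], [0.0, 0.0, 0.0], 0]]
```

Request:
carry_out(
  increments=[
    [[0.0095,0.0075,0.034],[0.002,-0.0265,0.011],0],
    [[0.0105,0.0075,0.034],[0.002,-0.0265,0.011],0],
    [[0.0115,0.007,0.0335],[0.002,-0.0265,0.011],0],
    [[0.0125,0.007,0.033],[0.002,-0.0265,0.011],0],
    [[0.0135,0.007,0.033],[0.002,-0.0265,0.011],0],
    [[0.0145,0.007,0.0325],[0.002,-0.0265,0.011],0],
    [[0.0155,0.007,0.032],[0.002,-0.0265,0.011],0],
    [[0.0165,0.007,0.0315],[0.002,-0.0265,0.011],0],
    [[0.017,0.0065,0.031],[0.002,-0.0265,0.011],0],
    [[0,0,0],[0,0,0],0],
  ],
)

```text
time: 3.55
tool_pos: [503.8, 160.7, 117.1]
tcp_rot: [179.3, 14.0, 84.4]
ft_force: [-0.9, -0.7, -0.4]
finger_gap: 85.3
```

```bash
python3 - <<'E'
from h import *
s=now()
plan(s["tool_pos"],s["tcp_rot"],[503.5,177.5,70],Q(85,15),2)
snap("h","wrist")
S=(496,91.1,-95);P=(519,-144.5,-86.8)
show("h1","wrist",(120,0,520,400),1.5,P,S)
E
```

```text
t 3.55 pos [503.8 160.7 117.1] rot [179.33  13.99  84.39] F [-0.9 -0.7 -0.4] gap 85.3 q [ 20.9   7.6  98.5 -13.   79.9  29.4]
step 25.0 mm 0.64 deg
[[[0.0138, -0.0012, 0.0208], [0.0045, -0.0088, -0.0052], 0], [[0.014, -0.0011, 0.0207], [0.0045, -0.0088, -0.0052], 0]]
```

View pics/h1.png

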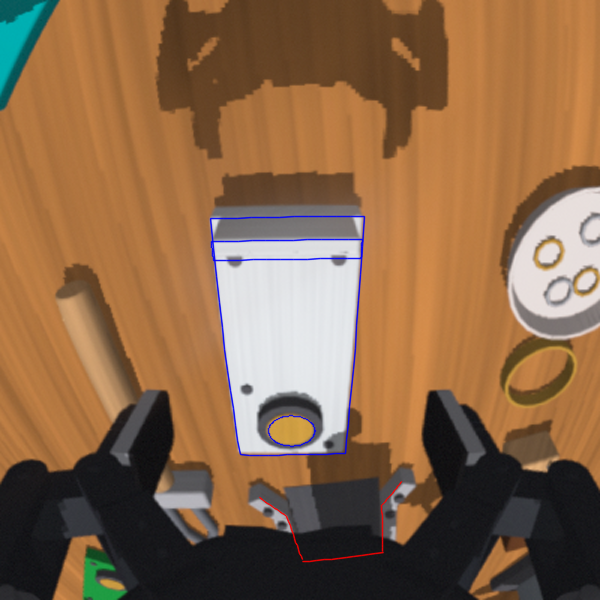

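Request:
carry_out(
  increments=[
    [[0.014,-0.001,0.021],[0.0045,-0.009,-0.005],0],
    [[0.014,-0.001,0.021],[0.0045,-0.009,-0.005],0],
    [[0,0,0],[0,0,0],0],
  ],
)

```text
time: 3.95
tool_pos: [512.7, 177.5, 84.0]
tcp_rot: [178.8, 14.4, 84.5]
ft_force: [-1.2, 0.1, -0.2]
finger_gap: 85.8
```

```bash
python3 - <<'E'
from h import *
s=now()
plan(s["tool_pos"],s["tcp_rot"],[503.5,176.8,14],Q(85,15),4)
E
```

```text
t 3.95 pos [512.7 177.5  84. ] rot [178.83  14.45  84.53] F [-1.2  0.1 -0.2] gap 85.8 q [ 22.5  11.9  97.5 -13.7  76.8  31.7]
step 17.6 mm 0.32 deg
[[[0.004, -0.0026, 0.017], [0.0046, -0.0024, -0.002], 0], [[0.004, -0.0025, 0.017], [0.0046, -0.0024, -0.002], 0], [[0.0041, -0.0024, 0.017], [0.0046, -0.0024, -0.002], 0], [[0.0041, -0.0024, 0.017], [0.0046, -0.0024, -0.002], 0]]
```

Request:
carry_out(
  increments=[
    [[0.003,-0.005,0.01],[0.0045,-0.0025,-0.002],0],
    [[0.003,-0.005,0.01],[0.0045,-0.0025,-0.002],0],
    [[0,0,0],[0,0,0],0],
  ],
)

```text
time: 4.25
tool_pos: [506.3, 178.8, 68.6]
tcp_rot: [178.9, 14.5, 84.5]
ft_force: [-0.3, 0.9, -0.6]
finger_gap: 85.4
```

```bash
python3 - <<'E'
from h import *
s=now()
plan(s["tool_pos"],s["tcp_rot"],[503.5,176.8,14],Q(85,15),4)
E
```

```text
t 4.25 pos [506.3 178.8  68.6] rot [178.93  14.49  84.54] F [-0.3  0.9 -0.6] gap 85.4 q [ 22.9  12.4  98.7 -13.7  75.3  32.5]
step 13.7 mm 0.29 deg
[[[0.0029, -0.0009, 0.0133], [0.0042, -0.0022, -0.002], 0], [[0.0029, -0.0008, 0.0133], [0.0042, -0.0022, -0.002], 0], [[0.0029, -0.0008, 0.0133], [0.0042, -0.0022, -0.002], 0], [[0.003, -0.0007, 0.0133], [0.0042, -0.0022, -0.002], 0]]
```

Request:
carry_out(
  increments=[
    [[0.003,-0.0015,0.0135],[0.004,-0.002,-0.002],0],
    [[0.003,-0.0015,0.0135],[0.004,-0.002,-0.002],0],
    [[0.003,-0.001,0.0135],[0.004,-0.002,-0.002],0],
    [[0,0,0],[0,0,0],0],
  ],
)

```text
time: 4.65
tool_pos: [503.1, 177.1, 25.0]
tcp_rot: [179.7, 14.8, 84.9]
ft_force: [-1.5, -0.8, -0.0]
finger_gap: 85.4
```

```bash
python3 - <<'E'
from h import *
s=now()
plan(s["tool_pos"],s["tcp_rot"],[503.5,176.8,14],Q(85,15),2)
S=(496,91.1,-95)
show("i1","wrist",(120,0,520,400),1.5,None,S)
E
```

```text
t 4.65 pos [503.1 177.1  25. ] rot [179.65  14.8   84.86] F [-1.5 -0.8 -0. ] gap 85.4 q [ 22.9  16.   99.6 -13.9  71.6  33.2]
step 5.5 mm 0.2 deg
[[[0.0013, 0.0002, 0.0054], [0.0027, -0.0017, -0.0012], 0], [[0.0013, 0.0002, 0.0054], [0.0027, -0.0017, -0.0012], 0]]
```

View pics/i1.png

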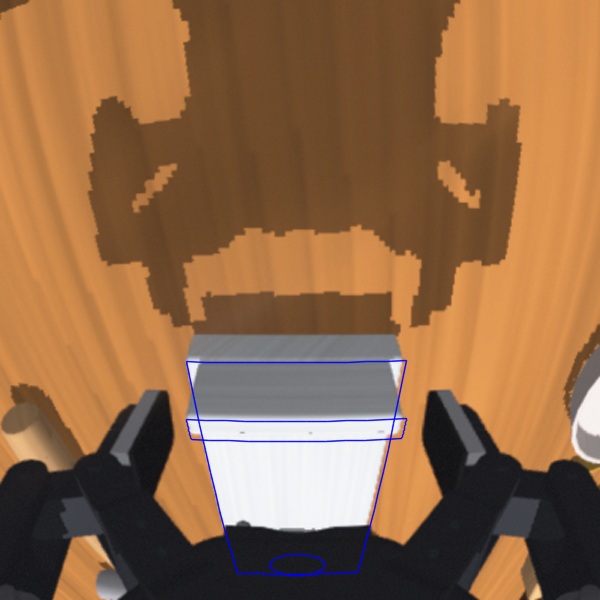

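Request:
carry_out(
  increments=[
    [[0.001,0,0.0055],[0.003,-0.002,-0.001],0],
    [[0.001,0,0.005],[0,0,0],0],
    [[0,0,0],[0,0,0],0.3],
    [[0,0,0],[0,0,0],0.4],
    [[0,0,0],[0,0,0],0.4],
    [[0,0,0],[0,0,0],0.4],
  ],
  newtons=30,
)

```text
time: 5.3
tool_pos: [504.1, 176.9, 15.1]
tcp_rot: [179.8, 14.9, 84.9]
ft_force: [-0.7, -0.2, -2.0]
finger_gap: 69.4
```

```bash
python3 - <<'E'
from h import *
s=now()
show("j1","wrist",(120,0,520,400),1.5,None,None)
E
```

```text
t 5.3 pos [504.1 176.9  15.1] rot [179.77  14.88  84.89] F [-0.7 -0.2 -2. ] gap 69.4 q [ 22.8  17.1  99.5 -14.   70.8  33.4]
```

View pics/j1.png

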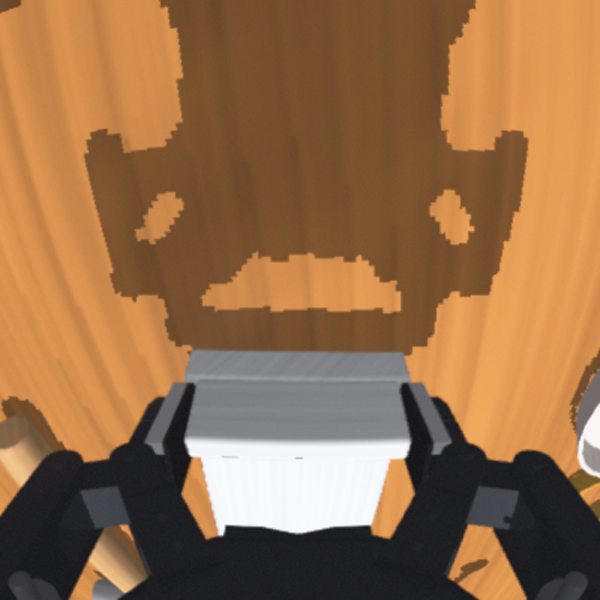

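```bash
python3 - <<'E'
from h import *
s=now()
plan(s["tool_pos"],s["tcp_rot"],[503.1,140.0,15.5],Q(93.2,15),6)
E
```

```text
t 5.35 pos [504.1 176.9  15.1] rot [179.77  14.88  84.89] F [-0.6  1.1 -2.2] gap 69.3 q [ 22.8  17.1  99.5 -14.   70.8  33.4]
step 6.1 mm 1.38 deg
[[[-0.006, 0.0004, 0.0015], [-0.0056, -0.0003, -0.0234], 0], [[-0.006, 0.0002, 0.0015], [-0.0056, -0.0003, -0.0234], 0], [[-0.006, 0.0001, 0.0015], [-0.0056, -0.0003, -0.0234], 0], [[-0.006, -0.0001, 0.0015], [-0.0056, -0.0003, -0.0234], 0], [[-0.006, -0.0002, 0.0015], [-0.0056, -0.0003, -0.0234], 0], [[-0.0059, -0.0004, 0.0015], [-0.0056, -0.0003, -0.0234], 0]]
```

Request:
carry_out(
  increments=[
    [[-0.006,0.0005,0.0015],[-0.0055,0,-0.0235],0.4],
    [[-0.006,0,0.0015],[-0.0055,0,-0.0235],0.4],
    [[-0.006,0,0.0015],[-0.0055,0,-0.0235],0.4],
    [[-0.006,0,0.0015],[-0.0055,0,-0.0235],0.4],
    [[-0.006,0,0.0015],[-0.0055,0,-0.0235],0.4],
    [[-0.006,-0.0005,0.0015],[-0.0055,0,-0.0235],0.4],
    [[0,0,0],[0,0,0],0.4],
  ],
  newtons=50,
)

```text
time: 6.05
tool_pos: [502.9, 139.2, 15.4]
tcp_rot: [180.0, 14.7, 94.1]
ft_force: [1.2, -2.7, -3.2]
finger_gap: 68.6
```

```bash
python3 - <<'E'
from h import *
s=now()
plan(s["tool_pos"],s["tcp_rot"],[503.1,140.0,15.5],Q(93.2,15),2)
snap("k","wrist");show("k0","top",(300,150,480,250),4.4,(519,-144.5,-86.8),None)
E
```

```text
t 6.05 pos [502.9 139.2  15.4] rot [179.98  14.68  94.09] F [ 1.2 -2.7 -3.2] gap 68.6 q [ 19.6  12.9 104.5 -15.4  67.3  22.1]
step 0.4 mm 0.47 deg
[[[0.0004, 0.0001, -0.0001], [0.0021, -0.0028, 0.0075], 0], [[0.0004, 0.0001, -0.0001], [0.0021, -0.0028, 0.0075], 0]]
```

View pics/k0.png

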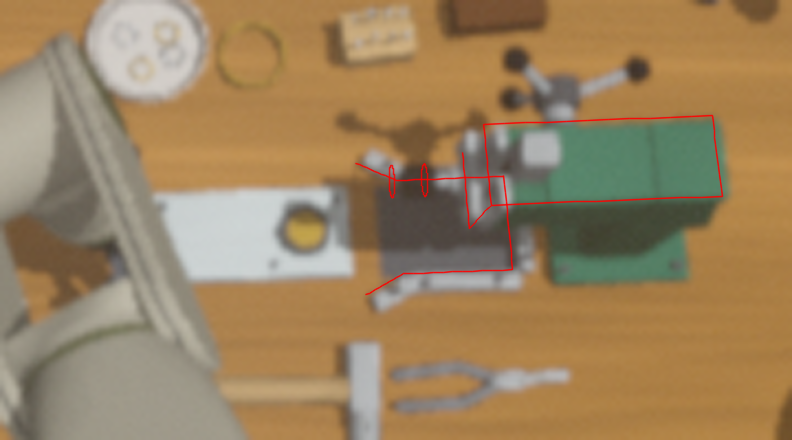

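```bash
python3 - <<'E'
from h import *
a=np.radians(-85.9);u=np.array([np.cos(a),np.sin(a)]);m=np.array([502.9,139.2])+86*u;print(m)
S=(m[0],m[1],-85.9);P=(519,-144.5,-86.8)
show("l0","top",(320,160,440,230),6.5,P,S)
show("l1","wrist",(220,180,420,400),2.7,P,S)
E
```

```text
[509.04878021  53.42009267]
```

View pics/l0.png

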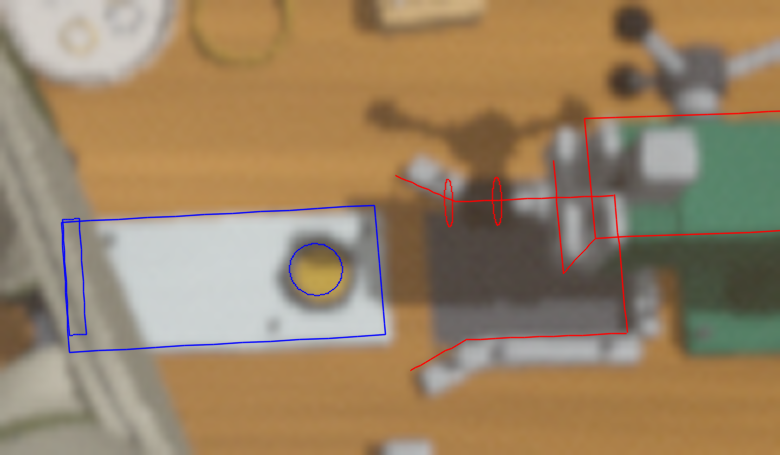

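View pics/l1.png

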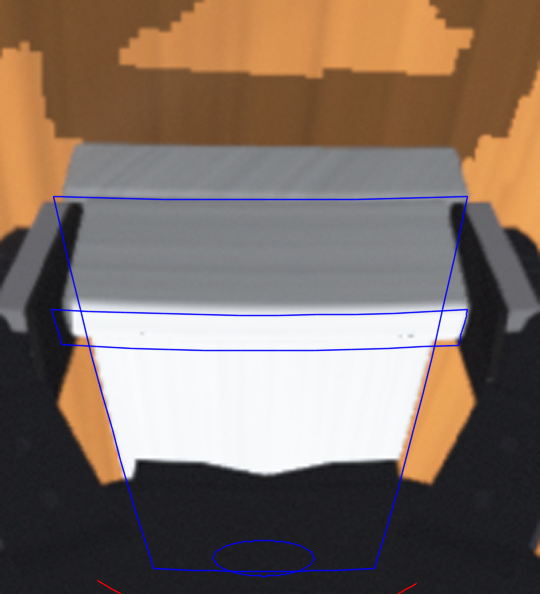

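```bash
python3 - <<'E'
from h import *
s=now()
plan(s["tool_pos"],s["tcp_rot"],[506,59,15.5],Q(93.1,15),7)
E
```

```text
t 6.25 pos [503.  139.7  15.4] rot [180.   14.7  94. ] F [ 0.9 -3.4 -2.2] gap 68.6 q [ 19.7  13.  104.5 -15.3  67.4  22.2]
step 11.5 mm 0.14 deg
[[[-0.0112, -0.0004, 0.0029], [0.0006, -0.0008, 0.0022], 0], [[-0.0112, -0.0003, 0.0029], [0.0006, -0.0008, 0.0022], 0], [[-0.0111, -0.0003, 0.0029], [0.0006, -0.0008, 0.0022], 0], [[-0.0111, -0.0003, 0.0029], [0.0006, -0.0008, 0.0022], 0], [[-0.0111, -0.0003, 0.0029], [0.0006, -0.0008, 0.0022], 0], [[-0.0111, -0.0002, 0.0029], [0.0006, -0.0008, 0.0022], 0], [[-0.0111, -0.0002, 0.003], [0.0006, -0.0008, 0.0022], 0]]
```

Request:
carry_out(
  increments=[
    [[-0.011,-0.0004,0.003],[0.0005,-0.001,0.002],0.4],
    [[-0.011,-0.0003,0.003],[0.0005,-0.001,0.002],0.4],
    [[-0.011,-0.0003,0.003],[0.0005,-0.001,0.002],0.4],
    [[-0.011,-0.0003,0.003],[0.0005,-0.001,0.002],0.4],
    [[-0.011,-0.0003,0.003],[0.0005,-0.001,0.002],0.4],
    [[-0.011,-0.0002,0.003],[0.0005,-0.001,0.002],0.4],
    [[0,0,0],[0,0,0],0.4],
  ],
  newtons=30,
)

```text
time: 6.95
tool_pos: [506.9, 67.1, 15.3]
tcp_rot: [179.8, 14.9, 93.2]
ft_force: [2.2, -1.1, -4.2]
finger_gap: 68.8
```

```bash
python3 - <<'E'
from h import *
s=now()
plan(s["tool_pos"],s["tcp_rot"],[508.5,19,15.5],Q(93.1,15),4)
show("m0","top",(320,160,440,230),6.5,None,None)
E
```

```text
t 6.95 pos [506.9  67.1  15.3] rot [179.84  14.94  93.23] F [ 2.2 -1.1 -4.2] gap 68.8 q [ 12.2   9.9 108.1 -16.3  65.2  16.3]
step 12.0 mm 0.06 deg
[[[-0.0116, -0.0003, 0.0031], [0.0008, -0.0003, 0.0006], 0], [[-0.0116, -0.0003, 0.0031], [0.0008, -0.0003, 0.0006], 0], [[-0.0116, -0.0003, 0.0031], [0.0008, -0.0003, 0.0006], 0], [[-0.0116, -0.0003, 0.0031], [0.0008, -0.0003, 0.0006], 0]]
```

View pics/m0.png

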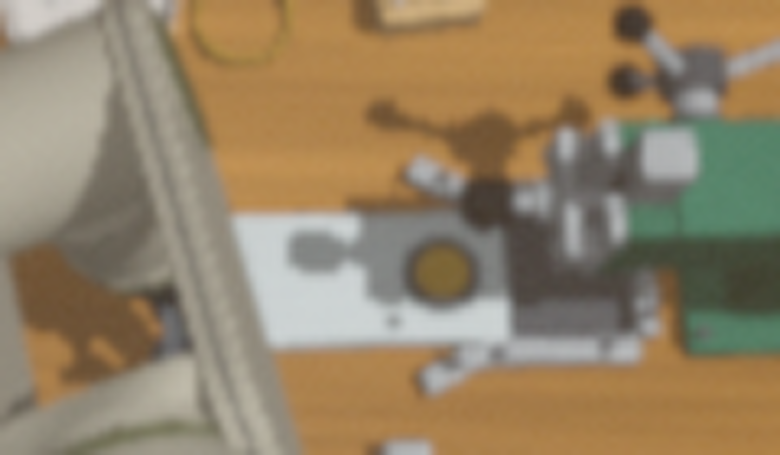

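Request:
carry_out(
  increments=[
    [[-0.011,-0.0003,0.003],[0.0005,0,0.0005],0.4],
    [[-0.011,-0.0003,0.003],[0.0005,0,0],0.4],
    [[-0.011,-0.0003,0.003],[0.0005,0,0],0.4],
    [[-0.011,-0.0003,0.003],[0,0,0],0.4],
    [[-0.008,-0.0002,0.002],[0,0,0],0.4],
  ],
)

```text
time: 7.5
tool_pos: [509.1, 12.1, 15.3]
tcp_rot: [179.9, 14.8, 93.3]
ft_force: [2.6, 2.9, -2.2]
finger_gap: 69.0
```

```bash
python3 - <<'E'
from h import *
s=now()
plan(s["tool_pos"],s["tcp_rot"],[510,-5,15.5],Q(93.1,15),4)
show("n0","top",(320,160,440,230),6.5,None,None)
E
```

```text
t 7.5 pos [509.1  12.1  15.3] rot [179.85  14.83  93.28] F [ 2.6  2.9 -2.2] gap 69.0 q [  6.1   8.2 110.  -16.6  63.4  10.5]
step 4.3 mm 0.08 deg
[[[-0.0041, -0.0, 0.0011], [0.0008, -0.0008, 0.0007], 0], [[-0.0041, -0.0, 0.0011], [0.0008, -0.0008, 0.0007], 0], [[-0.0041, -0.0, 0.0011], [0.0008, -0.0008, 0.0007], 0], [[-0.0041, -0.0, 0.0011], [0.0008, -0.0008, 0.0007], 0]]
```

View pics/n0.png

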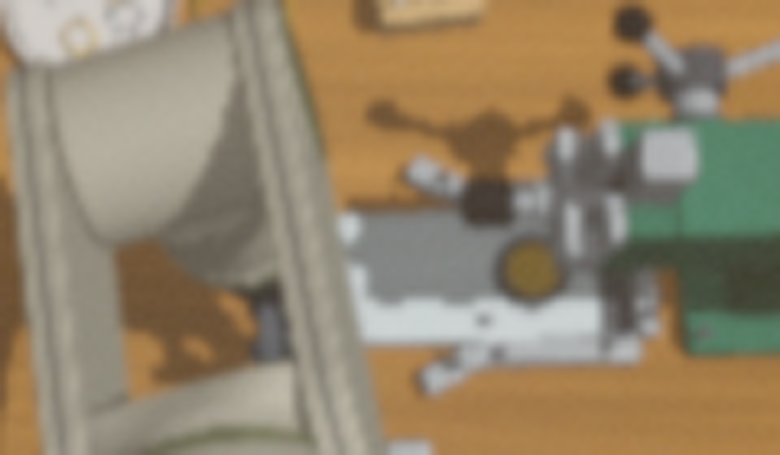

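Request:
carry_out(
  increments=[
    [[-0.004,0,0.001],[0,0,0],0.4],
    [[-0.004,0,0.001],[0,0,0],0.4],
    [[-0.003,0,0.001],[0,0,0],0.4],
    [[-0.002,0,0.0005],[0,0,0],0.4],
  ],
)

```text
time: 7.95
tool_pos: [510.1, -3.4, 15.2]
tcp_rot: [179.8, 14.8, 93.2]
ft_force: [2.1, 3.9, -1.8]
finger_gap: 68.9
```

Request:
carry_out(
  increments=[
    [[-0.003,0,0.001],[0,0,0],0.4],
    [[-0.002,0,0.0005],[0,0,0],0.4],
  ],
)

```text
time: 8.15
tool_pos: [510.4, -8.6, 15.3]
tcp_rot: [179.8, 14.8, 93.2]
ft_force: [0.6, 3.3, -1.5]
finger_gap: 68.6
```

```bash
python3 - <<'E'
from h import *
s=now()
show("o0","top",(320,160,440,230),6.5,None,None)
E
```

```text
t 8.15 pos [510.4  -8.6  15.3] rot [179.85  14.82  93.24] F [ 0.6  3.3 -1.5] gap 68.6 q [  3.8   7.8 110.4 -16.7  62.8   8.3]
```

View pics/o0.png

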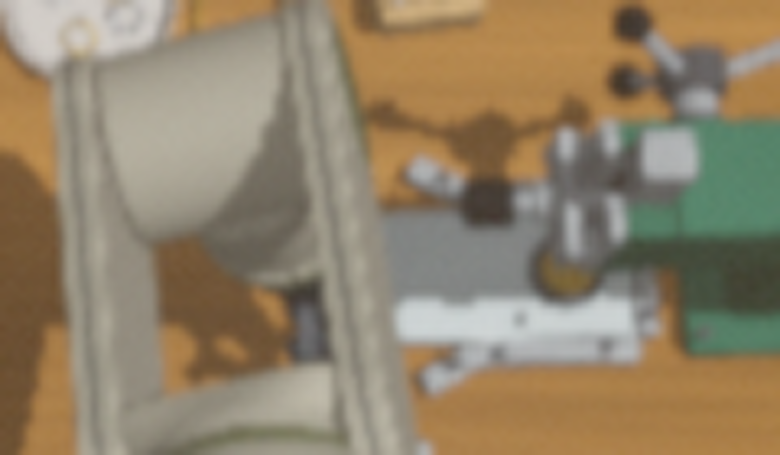

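Request:
carry_out(
  increments=[
    [[-0.002,0,0.0005],[0,0,0],0.4],
    [[-0.002,0,0.0005],[0,0,0],0.4],
  ],
)

```text
time: 8.4
tool_pos: [510.4, -9.3, 15.2]
tcp_rot: [179.8, 14.5, 93.2]
ft_force: [-3.8, 19.0, 4.3]
finger_gap: 69.0
```

Request:
carry_out(
  increments=[
    [[-0.002,0,0.0005],[0,0,0],0.4],
    [[-0.002,0,0.0005],[0,0,0],0.4],
  ],
)

```text
time: 8.6
tool_pos: [510.4, -9.1, 15.2]
tcp_rot: [179.8, 14.1, 93.3]
ft_force: [-1.8, 16.7, 2.0]
finger_gap: 68.8
```

Request:
carry_out(
  increments=[
    [[0,0,0],[0,0,0],0],
    [[0,0,0],[0,0,0],0],
    [[0,0,0],[0,0,0],0],
  ],
)

```text
time: 8.9
tool_pos: [509.6, -10.0, 15.2]
tcp_rot: [179.9, 14.2, 93.3]
ft_force: [-0.6, 0.1, -0.3]
finger_gap: 85.6
```

```bash
python3 - <<'E'
from h import *
s=now()
plan(s["tool_pos"],s["tcp_rot"],[510,10,120],Q(93,16),5)
plan([510,10,120],Q(93,16),[513,10,255],Q(92.8,30),5)
E
```

```text
t 8.9 pos [509.6 -10.   15.2] rot [179.92  14.21  93.27] F [-0.6  0.1 -0.3] gap 85.6 q [  3.2   7.6 110.6 -16.   62.7   7.4]
step 21.3 mm 0.36 deg
[[[-0.0013, 0.0003, -0.0213], [0.0005, -0.0063, 0.0009], 0], [[-0.0014, 0.0003, -0.0213], [0.0005, -0.0063, 0.0009], 0], [[-0.0016, 0.0003, -0.0213], [0.0005, -0.0063, 0.0009], 0], [[-0.0017, 0.0003, -0.0213], [0.0005, -0.0063, 0.0009], 0], [[-0.0018, 0.0003, -0.0213], [0.0005, -0.0063, 0.0009], 0]]
step 27.0 mm 2.8 deg
[[[-0.0075, 0.0006, -0.0259], [0.0003, -0.0489, 0.0006], 0], [[-0.0087, 0.0006, -0.0255], [0.0003, -0.0489, 0.0006], 0], [[-0.01, 0.0006, -0.0251], [0.0003, -0.0489, 0.0006], 0], [[-0.0112, 0.0006, -0.0246], [0.0003, -0.0489, 0.0006], 0], [[-0.0124, 0.0006, -0.024], [0.0003, -0.0489, 0.0006], 0]]
```

Request:
carry_out(
  increments=[
    [[0,0,-0.021],[0,-0.006,0.001],0],
    [[0,0,-0.021],[0,-0.006,0.001],0],
    [[0,0,-0.021],[0,-0.006,0.001],0],
    [[0,0,-0.025],[0,-0.006,0.001],0],
    [[0,0,-0.03],[0,-0.006,0.001],0],
    [[-0.003,0,-0.04],[0,-0.006,0],0],
    [[-0.003,0,-0.04],[0,-0.02,0],0],
    [[-0.003,0,-0.03],[0,-0.03,0],0],
    [[0,0,0],[0,0,0],0],
  ],
)

```text
time: 9.8
tool_pos: [503.3, 39.8, 243.4]
tcp_rot: [-179.6, 19.6, 92.7]
ft_force: [-0.2, -0.3, -0.8]
finger_gap: 85.5
```

```bash
python3 - <<'E'
from h import *
s=now()
P=(518.5,-149,-87.2); T=frame(P[:2],P[2]); m=T((-54,0,0))
show("p0","wrist",(120,0,520,400),1.5,P,(m[0],m[1],P[2]))
show("p1","top",(320,160,440,230),6.5,None,None)
E
```

```text
t 9.8 pos [503.3  39.8 243.4] rot [-179.63   19.63   92.66] F [-0.2 -0.3 -0.8] gap 85.5 q [ 12.4  -3.8  97.8 -19.3  89.9  10.5]
```

View pics/p0.png

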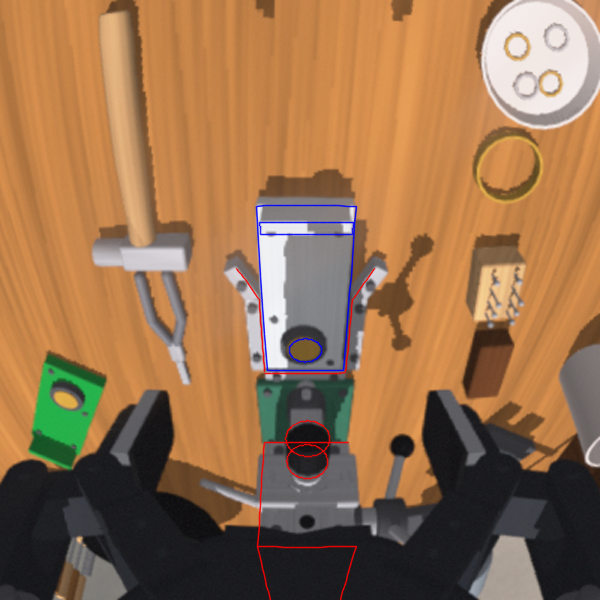

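View pics/p1.png

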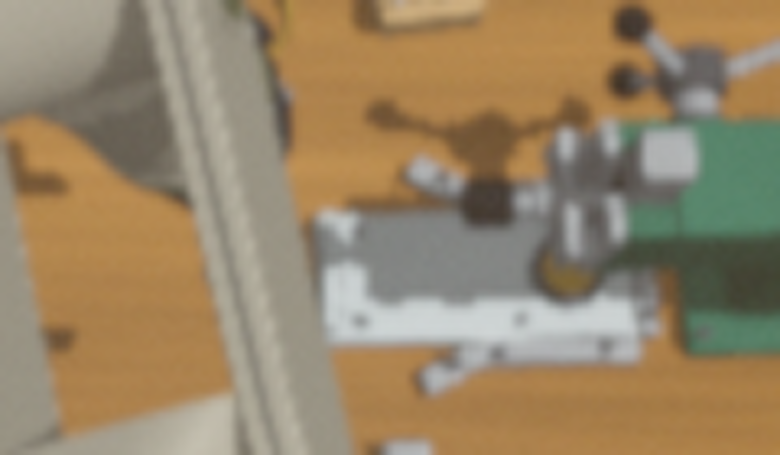

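```bash
python3 - <<'E'
from h import *
show("q0","wrist",(270,190,370,340),4,None,None)
s=now()
u=np.array([0.0489,-0.9988,0]); k=np.array([514.8,-73.1,192])
tz=lambda t:u*np.sin(np.radians(t))+np.array([0,0,-np.cos(np.radians(t))])
g=k-3*u; tcp=g+19*tz(30); pre=tcp-60*tz(30)-np.array([0,0,0]);print(tcp,pre)
plan(s["tool_pos"],s["tcp_rot"],pre,Q(92.8,30),5)
E
```

```text
t 9.95 pos [500.9  38.7 237.7] rot [-179.15   19.61   92.78] F [-0.2 -0.  -0.5] gap 85.3 q [ 12.3  -3.7  98.2 -19.2  89.7  10.5]
[515.11785    -79.5922     175.54551733] [513.65085    -49.6282     227.50704156]
step 18.0 mm 2.09 deg
[[[-0.0161, 0.0018, 0.0079], [-0.003, -0.0363, 0.0002], 0], [[-0.0158, 0.0018, 0.0084], [-0.003, -0.0363, 0.0002], 0], [[-0.0154, 0.0018, 0.009], [-0.003, -0.0363, 0.0002], 0], [[-0.0151, 0.0017, 0.0096], [-0.003, -0.0363, 0.0002], 0], [[-0.0147, 0.0017, 0.0101], [-0.003, -0.0363, 0.0002], 0]]
```

View pics/q0.png

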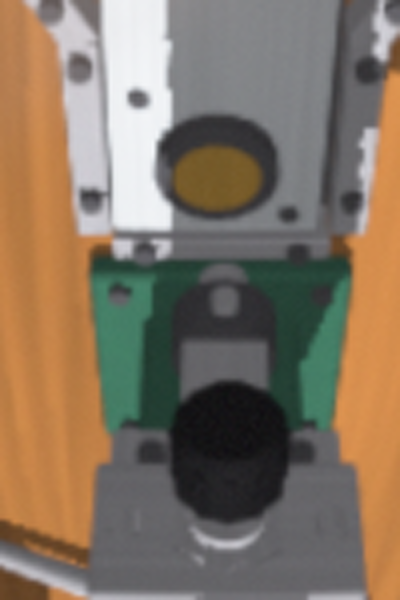

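Request:
carry_out(
  increments=[
    [[-0.016,0.002,0.008],[-0.003,-0.036,0],0],
    [[-0.016,0.002,0.0085],[-0.003,-0.036,0],0],
    [[-0.0155,0.002,0.009],[-0.003,-0.036,0],0],
    [[-0.015,0.002,0.0095],[-0.003,-0.036,0],0],
    [[-0.0145,0.002,0.01],[-0.003,-0.036,0],0],
    [[0,0,0],[0,0,0],0],
  ],
)

```text
time: 10.55
tool_pos: [508.4, -56.7, 214.6]
tcp_rot: [-178.6, 30.3, 93.3]
ft_force: [-0.4, 0.8, -0.0]
finger_gap: 85.4
```

```bash
python3 - <<'E'
from h import *
s=now()
P=(518.5,-149,-87.2)
show("s0","wrist",(120,0,520,400),1.5,P,None)
plan(s["tool_pos"],s["tcp_rot"],[514.4,-64.6,201.5],Q(92.8,30),2)
plan([514.4,-64.6,201.5],Q(92.8,30),[515.1,-79.6,175.5],Q(92.8,30),2)
E
```

```text
t 10.55 pos [508.4 -56.7 214.6] rot [-178.64   30.33   93.34] F [-0.4  0.8 -0. ] gap 85.4 q [  8.5  -2.2 102.3 -30.2  85.2   9.5]
step 8.2 mm 0.62 deg
[[[-0.0003, 0.003, 0.0077], [-0.0095, 0.0029, 0.0041], 0], [[-0.0003, 0.0029, 0.0077], [-0.0095, 0.0029, 0.0041], 0]]
step 15.0 mm 0.0 deg
[[[-0.0, -0.0, 0.015], [0.0, 0.0, 0.0], 0], [[-0.0, -0.0, 0.015], [0.0, 0.0, 0.0], 0]]
```

View pics/s0.png

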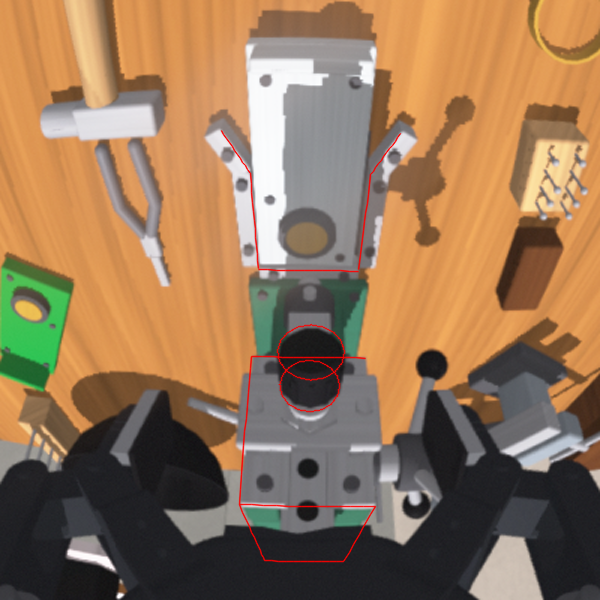

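Request:
carry_out(
  increments=[
    [[0,0.003,0.008],[-0.0095,0.003,0.004],0.3],
    [[0,0.003,0.008],[-0.0095,0.003,0.004],0.3],
    [[0,0.001,0.012],[0,0,0],0.3],
    [[0,0,0.01],[0,0,0],0.3],
    [[0,0,0],[0,0,0],0.3],
  ],
)

```text
time: 11.1
tool_pos: [515.7, -74.9, 177.1]
tcp_rot: [-180.0, 29.7, 92.8]
ft_force: [-0.4, -0.3, -0.6]
finger_gap: 59.8
```

```bash
python3 - <<'E'
from h import *
s=now()
show("t0","wrist",(120,0,520,400),1.5,None,None)
plan(s["tool_pos"],s["tcp_rot"],[515.1,-79.6,175.5],Q(92.8,30),1)
E
```

```text
t 11.1 pos [515.7 -74.9 177.1] rot [-179.98   29.67   92.81] F [-0.4 -0.3 -0.6] gap 59.8 q [  6.1  -1.1 105.  -30.2  79.5   9.8]
step 5.0 mm 0.33 deg
[[[-0.0033, -0.0008, 0.0037], [-0.0002, -0.0058, 0.0002], 0]]
```

View pics/t0.png

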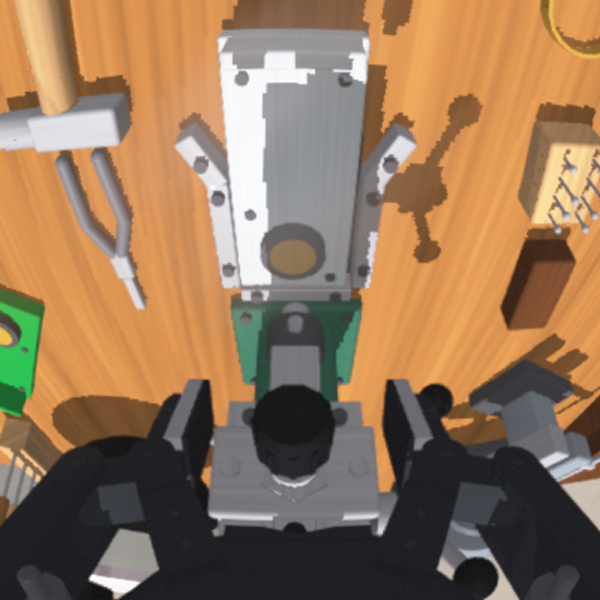

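Request:
carry_out(
  increments=[
    [[-0.003,-0.001,0.0025],[0,-0.005,0],0.5],
    [[0,0,0],[0,0,0],0.8],
    [[0,0,0],[0,0,0],0.9],
    [[0,0,0],[0,0,0],0.9],
    [[0,0,0],[0,0,0],0.9],
    [[0,0,0],[0,0,0],0.9],
  ],
  newtons=90,
)

```text
time: 11.75
tool_pos: [514.3, -78.5, 178.0]
tcp_rot: [-179.9, 30.0, 92.8]
ft_force: [0.4, -1.5, -1.6]
finger_gap: 23.7
```

```bash
python3 - <<'E'
from h import *
s=now()
show("u0","wrist",(120,0,520,400),1.5,None,None)
show("u1","side",(230,190,390,350),3.7,None,None)
A=rot(s["tcp_rot"]);u=np.array([0.0489,-0.9988,0])
print("pull 1mm in tool:",A.inv().apply(-u))
E
```

```text
t 11.75 pos [514.3 -78.5 178. ] rot [-179.93   29.98   92.79] F [ 0.4 -1.5 -1.6] gap 23.7 q [  5.9  -1.3 105.3 -30.5  79.6   9.7]
pull 1mm in tool: [ 8.66219146e-01 -7.98137125e-04 -4.99656287e-01]
```

View pics/u0.png

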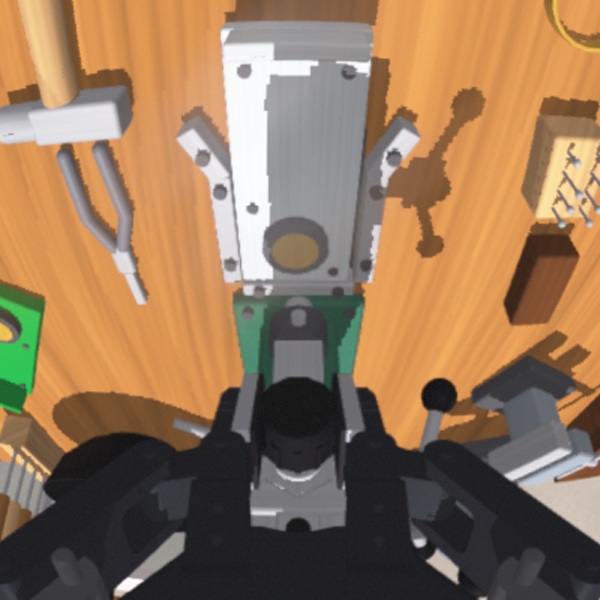

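View pics/u1.png

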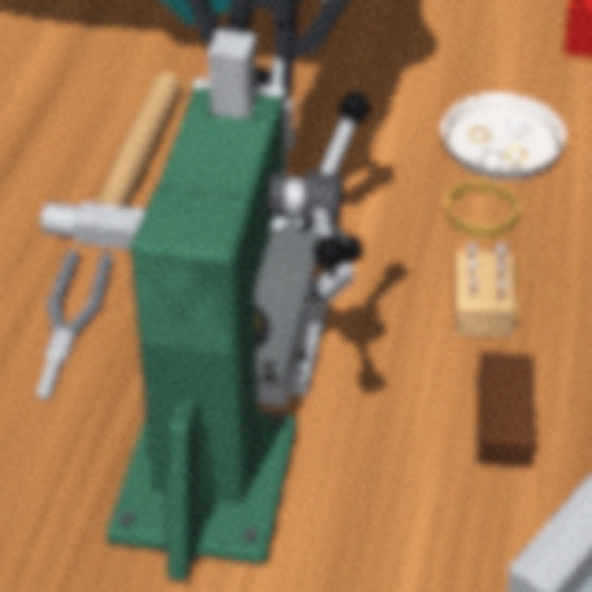

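Request:
carry_out(
  increments=[
    [[0.004,0,-0.0023],[0,0,0],0.9],
    [[0.004,0,-0.0023],[0,0,0],0.9],
    [[0.004,0,-0.0023],[0,0,0],0.9],
    [[0.003,0,-0.0017],[0,0,0],0.9],
  ],
)

```text
time: 12.25
tool_pos: [513.7, -67.8, 178.1]
tcp_rot: [-179.9, 30.7, 92.7]
ft_force: [3.0, -13.1, -5.7]
finger_gap: 23.4
```

```bash
python3 - <<'E'
from h import *
s=now()
E
```

```text
t 12.25 pos [513.7 -67.8 178.1] rot [-179.88   30.65   92.66] F [  3.  -13.1  -5.7] gap 23.4 q [  7.5  -0.7 104.9 -31.   80.4  11.4]
```

Request:
carry_out(
  increments=[
    [[0.003,0,-0.0017],[0,0,0],0.9],
    [[0.003,0,-0.0017],[0,0,0],0.9],
  ],
)

```text
time: 12.45
tool_pos: [513.6, -66.5, 178.3]
tcp_rot: [-179.8, 31.2, 92.6]
ft_force: [10.0, -31.6, -13.0]
finger_gap: 23.4
```

Request:
carry_out(
  increments=[
    [[0.004,0,-0.0023],[0,0,0],0.9],
    [[0.004,0,-0.0023],[0,0,0],0.9],
  ],
)

```text
time: 12.65
tool_pos: [513.5, -66.7, 178.4]
tcp_rot: [-179.7, 32.2, 92.4]
ft_force: [10.1, -33.1, -11.9]
finger_gap: 23.5
```

```bash
python3 - <<'E'
from h import *
s=now()
show("v0","wrist",(120,0,520,400),1.5,None,None)
show("v1","side",(230,190,390,350),3.7,None,None)
E
```

```text
t 12.65 pos [513.5 -66.7 178.4] rot [-179.74   32.16   92.42] F [ 10.1 -33.1 -11.9] gap 23.5 q [ 8.500e+00  1.000e-01  1.046e+02 -3.240e+01  8.100e+01  1.300e+01]
```

View pics/v0.png

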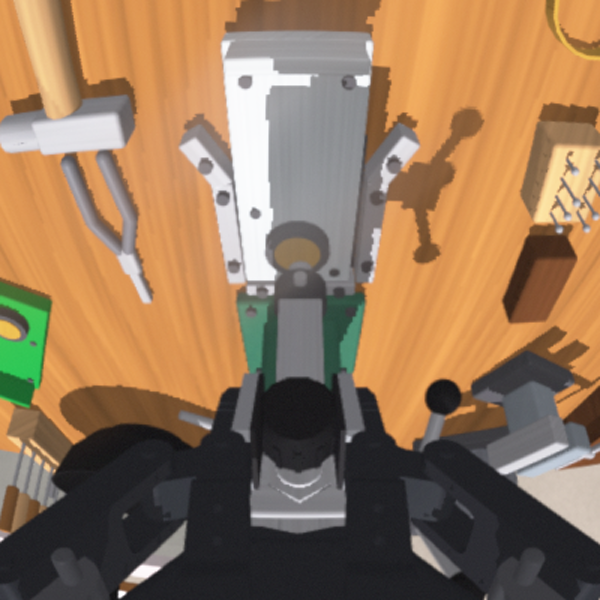

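View pics/v1.png

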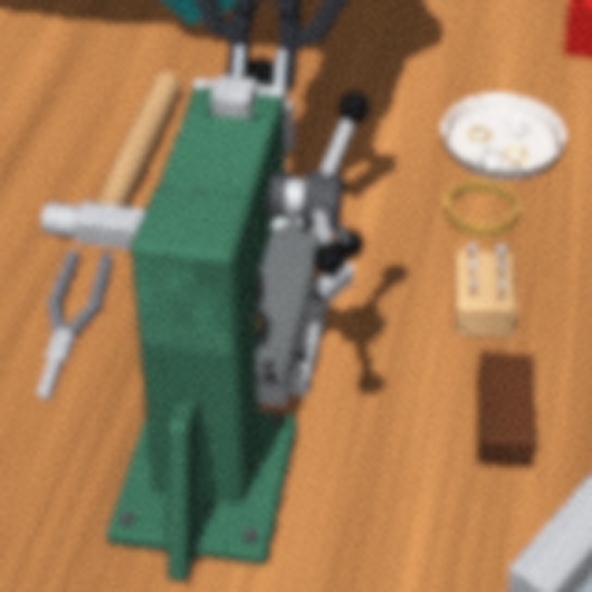

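Request:
carry_out(
  increments=[
    [[0.0025,0,-0.0015],[0,0.005,0],0.9],
    [[0.0025,0,-0.0015],[0,0.005,0],0.9],
    [[0.0025,0,-0.0015],[0,0.005,0],0.9],
    [[0.0025,0,-0.0015],[0,0.005,0],0.9],
  ],
)

```text
time: 13.15
tool_pos: [513.5, -66.8, 178.3]
tcp_rot: [-179.6, 32.0, 92.2]
ft_force: [6.3, -20.0, -8.1]
finger_gap: 23.5
```

Request:
carry_out(
  increments=[
    [[0.0025,0,-0.0015],[0,0.005,0],0.9],
    [[0.0025,0,-0.0015],[0,0.005,0],0.9],
    [[0.0025,0,-0.0015],[0,0.005,0],0.9],
    [[0.0025,0,-0.0015],[0,0.005,0],0.9],
  ],
)

```text
time: 13.55
tool_pos: [513.5, -66.7, 178.3]
tcp_rot: [-179.5, 31.9, 92.0]
ft_force: [4.3, -20.9, -7.9]
finger_gap: 23.6
```

```bash
python3 - <<'E'
from h import *
s=now()
show("w0","wrist",(120,0,520,400),1.5,None,None)
show("w1","side",(230,190,390,350),3.7,None,None)
s=now()
E
```

```text
t 13.55 pos [513.5 -66.7 178.3] rot [-179.51   31.93   92.  ] F [  4.3 -20.9  -7.9] gap 23.6 q [  8.3   0.4 104.2 -32.1  81.4  13.1]
t 13.65 pos [513.5 -66.8 178.3] rot [-179.5    31.94   92.  ] F [  5.  -20.5  -7.9] gap 23.2 q [  8.3   0.4 104.2 -32.1  81.4  13.1]
```

View pics/w0.png

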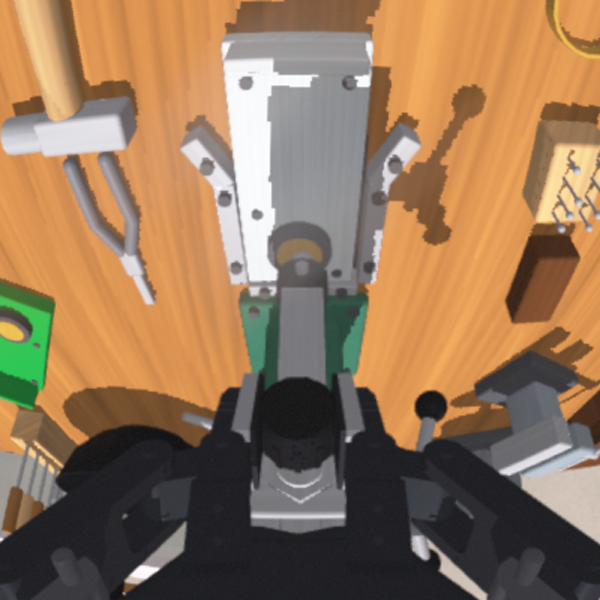

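View pics/w1.png

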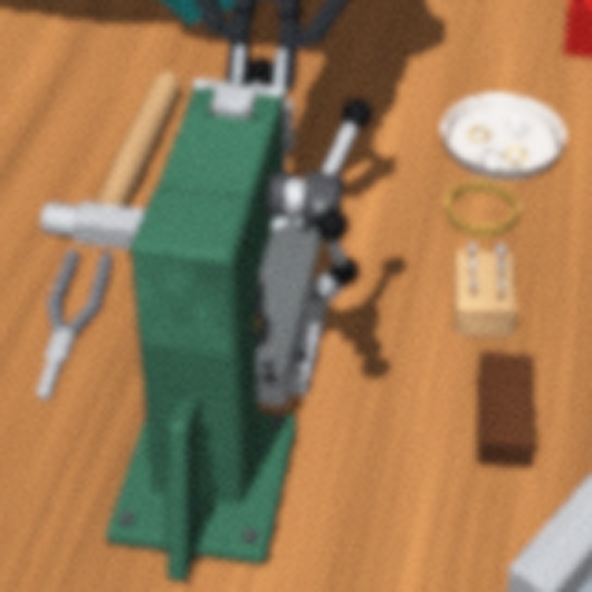

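Request:
carry_out(
  increments=[
    [[0.0025,0,-0.0015],[0,0.005,0],0.9],
    [[0.0025,0,-0.0015],[0,0.005,0],0.9],
    [[0.0025,0,-0.0015],[0,0.005,0],0.9],
    [[0.0025,0,-0.0015],[0,0.005,0],0.9],
    [[0.0025,0,-0.0015],[0,0.005,0],0.9],
    [[0.0025,0,-0.0015],[0,0.005,0],0.9],
  ],
)

```text
time: 14.25
tool_pos: [513.4, -66.8, 178.3]
tcp_rot: [-179.3, 31.8, 91.8]
ft_force: [4.6, -21.4, -7.8]
finger_gap: 23.5
```

```bash
python3 - <<'E'
from h import *
s=now()
P=(518.5,-149,-87.2)
show("x0","wrist",(230,120,420,300),3.2,None,None)
show("x1","side",(230,190,390,350),3.7,None,None)
w=r.snapshot("wrist");T=frame(P[:2],P[2]);p=proj(w,T((0,0,27)),True);print("blank target px",(p-[230,120])*3.2)
a=cv2.imread("pics/w1.png").astype(int);b=cv2.imread("pics/x1.png").astype(int);d=abs(a-b).max(2);print(d.max(),(d>40).sum())
now()
E
```

```text
t 14.25 pos [513.4 -66.8 178.3] rot [-179.3    31.81   91.77] F [  4.6 -21.4  -7.8] gap 23.5 q [  8.2   0.7 103.9 -31.9  81.7  13.1]
blank target px [293.4616666  162.17709655]
39 0
t 14.4 pos [513.4 -66.8 178.3] rot [-179.3    31.81   91.77] F [  4.7 -20.2  -7.3] gap 23.9 q [  8.2   0.7 103.9 -31.9  81.7  13.1]
```

View pics/x0.png

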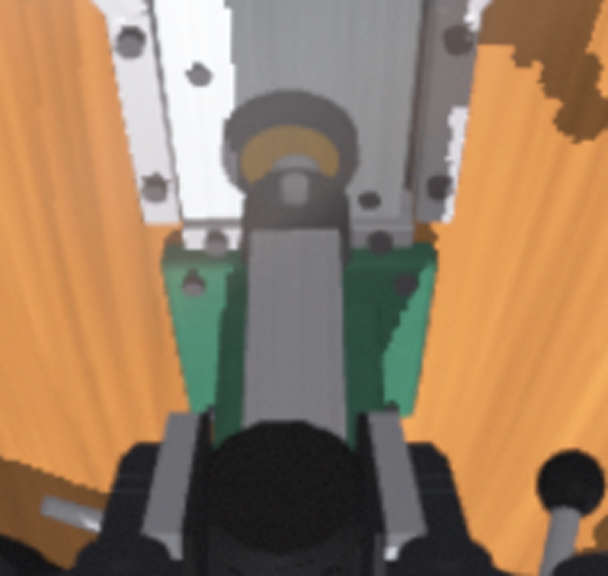

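View pics/x1.png

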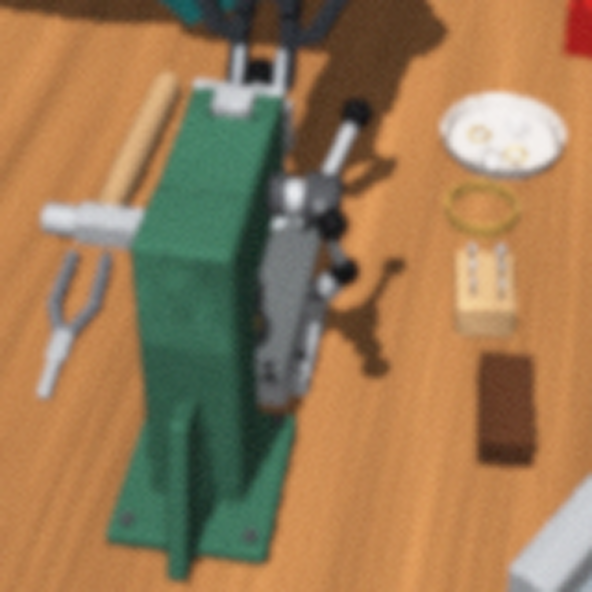

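```bash
python3 - <<'E'
from h import *
print(r.hand_in()); now()
E
```

```text
the job is handed in; nothing more can be done
None
the job is handed in; nothing more can be done
```

The die slide is home in the press, the ram is down on the blank, and the arm is still holding the plunger fully back. I handed the job in at about 14.4 s.

- **Slide:** I gripped the aluminium slide by its tail bar and squared it up to the rails. I then pushed it in die end first until it met the back stop, at about 17–19 N. After letting go, the wrist picture showed its die end flush with the stop and the blank on the punch axis. My first estimate of the press position was about 5 mm off along the rails, and the contact and the later pictures corrected it.
- **Plunger and ram:** I took the knob at 90 N and pulled it about 12 mm, until the force rose well above the 14 N spring. The ram then sank by its own weight. Its stub ended just above the head and the punch was at the blank. Two side pictures about 0.7 s apart showed no further movement.
- **Hold:** The last reading was about 20 N of pull against the stop, with the position steady. The tool's tilt crept about 2° during the pull, but the grip did not slip visibly.
- **Readings that disagreed:** The knob measured about 23.5 mm between the fingers instead of 26 mm. The top camera overlay was several millimetres off the wrist camera for both press and slide, so I relied on the wrist view and the contact force.
- **Other things on the bench:** None of them looked moved in the pictures I took.

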